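# Discard a spent vial in the safety-capped medicine-waste jar

## Task

Discard the spent white vial with the pink top in the yellow medicine-waste jar. Its blue safety cap turns only while pressed down firmly: press it, turn it anticlockwise to free it, stand it right way up on the worktop clear of the jar and let go, and put the vial into the jar. Then refit the cap, press and turn it clockwise until it is locked and let it spring up; leave the other two vials and the carton by the jar where they are.

Things in the scene. Friction and masses are not known exactly. Their poses are not given: they have to be found in the camera images.
- waste_jar: Yellow jar, 100 mm wide, in a fixed steel stand (136x136x10 mm plate; posts 60 mm high, 60 mm either side along y). Origin: centre of its underside; z: jar axis. Cap locked: its fin lies along the jar's x axis (blue bars on the shoulder). Cap free: fin 60 degrees further anticlockwise from above (white dots). Hard stops: 4 degrees past locked, 10 past free. Jar and cap repeat every half turn.
- jar_mouth (a point): Centre of the jar's open mouth, level with the rim, 122 mm above the worktop. Inner diameter 59 mm; inner floor 107 mm below. The 69 mm wide neck is bevelled at the rim and carries the bayonet track (82 mm wide) outside.
- safety_cap: Blue loose cap, 90 g, 91 mm wide, 57 mm tall with its fin. Origin: centre of the skirt's lower edge; z up its axis. The fin and the two lugs inside the skirt lie along x. Locked, or sitting free on the seal ring, the origin is 101 mm above the jar's. It goes on or off only within 10 degrees of the free place; lugs leave the track 10 mm up, skirt clears the rim 25 mm up. Play 1.5 mm all round.
- cap_face (a point): Centre of the cap's flat top, 33 mm above the cap's origin, 134 mm above the worktop at the start: the face to press, on both sides of the fin. Locked, the lugs sit in undercut notches and the cap cannot turn. Pressed, it starts to give at 6 N, turns freely once 5 mm down (12 N) and meets the rim 8 mm down (16 N); turn at 6 to 7 mm. Let go, it springs up, in the locked place into the notches.
- fin_top (a point): Top of the grip fin on the cap, 57 mm above the cap's origin. The fin is 62 mm long (cap's x), 14 mm wide and 24 mm high, rounded; it may be straddled or gripped. The worktop to the left of the jar (+y) is free for standing the cap on.
- seal_ring (a joint): Grey sprung ring on the neck under the cap's skirt: how far it is pushed down (m); 0 = cap not pressed, 0.008 = cap down on the rim. 6 N to start, 1.2 N more per mm.
- vial_pink: The spent vial: white body, pink top and band, 25 mm in diameter, 52 mm tall (full width to about 38 mm), 28 g, upright. Origin: centre of its underside. It may be let fall from the mouth and may lie any way inside the jar.
- vial_grey: A full vial to be left alone: white with a light blue band and grey top, 25 mm in diameter, 50 mm tall. Origin: centre of its underside.
- vial_amber: A full vial to be left alone: brown glass, green band, blue top, 32 mm in diameter, 62 mm tall. Origin: centre of its underside.
- carton_needles: White carton with an orange stripe, to be left alone, 60 x 105 x 45 mm. Origin: centre of its underside.

How it is judged:
By the outcome, as a careful person would: the job done as asked, in the order asked, and still so for the second after the job is handed in, with the robot touching nothing.
It also fails if it takes over 67 s, if anything falls off the work surface, if the arm or the gripper's body presses on something with over 40 N, if the wrist force passes 120 N, or if a joint passes its speed limit or range.

## Robot

A 6-joint arm with a two-finger parallel gripper is mounted at the origin on a cart in front of the work surface, level with it; the furniture and walls round the work are solid. World frame = base frame: x ahead of the robot, y to its left, z up, the work surface at z = 0. Lengths are in mm, angles in rad, forces in N, time in s.
With the tool pointing down it reaches from about 350 to 775 mm from the base axis. Payload 7.3 kg.
Tool frame: the origin (TCP) lies between the finger pads; the fingertips stand 25 mm ahead of it and the grasp point (between the pads) lies 6 mm ahead of it; z points along the fingers, y is the direction in which the jaws open and shut (so a half turn about z gives the same grasp; the last joint's range is limited). The gripper opens to 92 mm and grips with 3 to 60 N. Pads are 19 mm wide; open, the fingers measure 130 mm over their backs; the gripper's body (75 mm by 190 mm) begins 47 mm behind the grasp point.
Start: joints at [-1.442, 0.342, 1.524, -0, 1.275, -0.146], TCP at [142.483, -505.313, 251.741] pointing down, gripper open.
Joint ranges: [-2.53, 2.53], [-0.77, 2.02], [0.04, 2.7], [-1, 4.14], [0.28, 2.66], [-3.11, 3.11]. Speed limits (rad/s): [2.57, 2.57, 3.14, 3.14, 3.14, 3.14].

## Interface

Orientations are given as [roll, pitch, yaw] about the fixed x, y, z axes, in that order (R = Rz(yaw) Ry(pitch) Rx(roll)).
In Python, from plant import get_obs, capture, calibration, close_job gives the robot as it stands. The module is installed in compiled form; this text tells all that it offers.
- The arm moves only by the shell command python3 -m jog 'ROWS'. ROWS is JSON, one flat list of numbers, 5 for each row, row after row: the closure, from 0 (fully open) to 1 (shut), then the shift along the tool's x, y, z in mm, then the turn about the tool's z in degrees. In form: [fingers, tx, ty, tz, yaw, fingers, tx, ty, tz, yaw, ...]. A call has 1 to 5 rows; each row shifts and turns the pose as measured when the row begins, along the tool's axes as they then stand; what a row does not reach is not made up. A row lasts 1/10 s, in which the tool goes at most 50 mm and 8.59 degrees, less where a joint would pass 70% of its speed; a pose out of reach is approached as far as the arm can. A call is refused whole if a number of a shift passes 50 or a number of a turn 8.59, either way. A call with a gripper value outside its range is refused whole. The fingers move at their own pace and stop on an object; the grip force is fixed at half the most. Time passes only in rows, so rows that do not move let the fingers close. It gives the time, the measured TCP pose, the force and the opening at its end, in the units of the state.
- get_obs(): the state, without advancing time (a new reading comes with each control period).
- capture(name): name is "side" or "top" or "wrist"; returns (picture, depth): 480x640x3 uint8, red, green, blue; 480x640 float32, mm along the optical axis (not along the pixel's ray), 0 where there is no reading.
- calibration(name): a dict with "fovy" (degrees; the focal length in pixels is half the picture's height over the tangent of half this angle, whatever the lens; pixels are square), "cx", "cy" (the principal point, pixels), "k1" (the pictures are not rectified: a ray, as slopes to the right and down, at radius r is drawn at 1 + k1 r^2 times it, then the intrinsics apply), "R" (3x3) and "t" (3): a world point X has camera coordinates R X + t. Camera axes: x right, y down, z forward; pixel columns grow to the right and rows downward; lengths in mm; the calibration is good to about 2 mm. A picture is of the moment at which its call begins: read the wrist's pose just before it. calibration takes no time and is no camera call; for the wrist camera it gives the pose at the moment of the call.
- close_job(): hands the job in, once; it reports no verdict.
The state is a dict: "time": time; "joint_positions": joint angles; "dq": joint speeds; "tau": joint torques, N m; "tool_pos": TCP position; "tcp_rot": TCP orientation; "contact_force": force on the tool from outside, world axes, zero at the start; "moment": the same for the moment, N m; "grip_width": finger opening in mm.
Only numpy, scipy, OpenCV 4.12 (cv2) and the standard library are available. Lean on these libraries where they do the work, as an engineer would, in place of code of your own. Each camera call takes 0.05 s, during which the arm holds its last target.

## Working session

There is one attempt and no reset: what is moved stays moved. The work goes in short steps, Python scripts to look and compute and a shell command to move; the robot and the scene stay as the last step left them, time stands still between calls to the robot, and variables do not carry over. Pictures are saved under pics/ and viewed, and the job is handed in when it is done.

```bash
mkdir -p pics; ls; python3 - <<'E'
from plant import *
import cv2,numpy as np
print(get_obs())
for n in ["side","top","wrist"]:
    c=calibration(n);print(n,c)
    p,d=capture(n);cv2.imwrite(f"pics/{n}0.png",p[:,:,::-1]);np.save(f"{n}0.npy",d)
E
```

```text
pics
{'time': 0.0, 'joint_positions': array([-1.44201002e+00,  3.42755450e-01,  1.52502788e+00, -4.54029213e-05,
        1.27540984e+00, -1.46002742e-01]), 'dq': array([ 0.00017149,  0.00065969, -0.00010254,  0.00014161,  0.0019199 ,
       -0.00104325]), 'tau': array([ 2.49384168e-03, -4.31240773e+01, -2.44221818e+01,  7.18382397e-02,
        5.60151483e-02, -1.67028834e-04]), 'tool_pos': array([ 142.4140888 , -504.92189317,  251.02416526]), 'tcp_rot': array([-3.14000286e+00, -1.89895984e-04,  2.74802145e-01]), 'contact_force': array([ 0.23341601, -0.07207133, -0.03708839]), 'moment': array([ 0.03307985, -0.03394804,  0.00203933]), 'grip_width': 92.27584324833693}
side {'fovy': 53.810437647589836, 'cx': 321.69481556130756, 'cy': 239.49531125138023, 'k1': -0.0974710677725207, 'R': array([[ 0.99562958, -0.09180133, -0.01715361],
       [-0.06504805, -0.54988145, -0.83270592],
       [ 0.06701106,  0.83018246, -0.55344974]]), 't': array([-574.04784852,   80.94785189, 1119.10683833])}
top {'fovy': 50.466783892605164, 'cx': 316.71559830195804, 'cy': 241.01352485693306, 'k1': 0.026411479802960065, 'R': array([[ 0.02832513, -0.99877282, -0.04062677],
       [-0.99861698, -0.02647303, -0.04542357],
       [ 0.04429231,  0.04185721, -0.99814136]]), 't': array([-110.86997819,  567.04469578,  999.43495357])}
wrist {'fovy': 65.18213843284208, 'cx': 327.8222019758753, 'cy': 234.27247443177174, 'k1': 0.0090808624710561, 'R': array([[ 0.27156912, -0.96241777, -0.00149913],
       [-0.92911601, -0.26257782,  0.2603773 ],
       [-0.25098538, -0.06931756, -0.96550578]]), 't': array([-524.29416253,  -33.87520259,  389.24719969])}
```

View pics/side0.png

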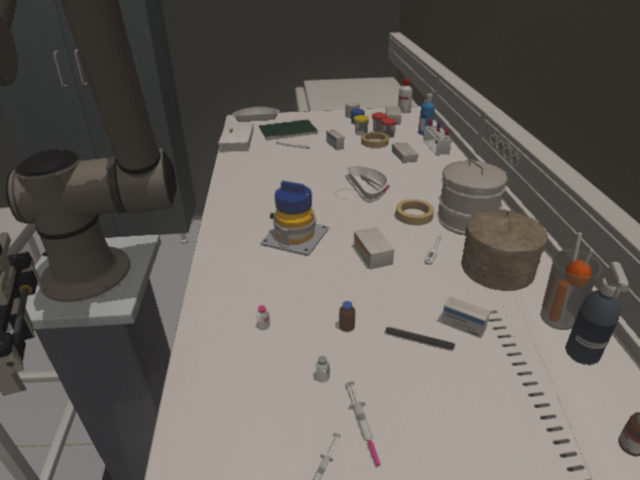

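View pics/top0.png

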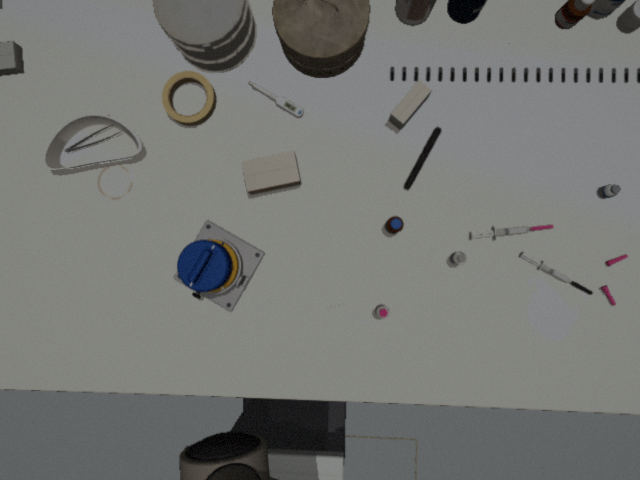

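View pics/wrist0.png

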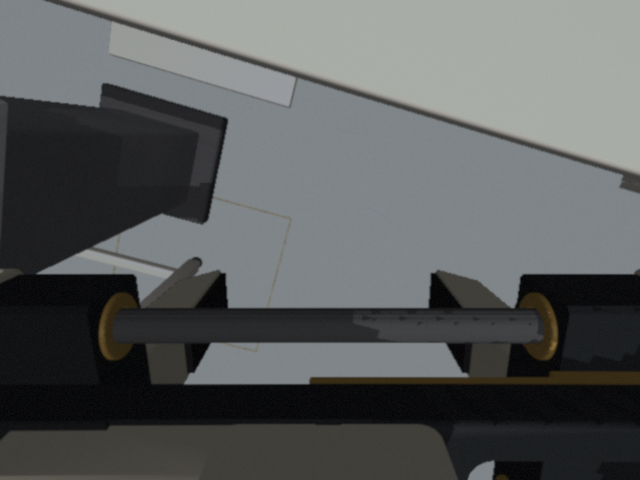

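The top view shows the jar cap centred near (205,265), the pink vial at (382,312), the amber vial at (395,225), the grey vial at (458,258) and a carton at (271,172). I'll enlarge the crops next.

```bash
cat > h.py <<'E'
import numpy as np,cv2
from plant import *
def KD(c):
    f=240/np.tan(np.radians(c['fovy']/2));return f
def ray(c,u,v):
    f=KD(c);x=(u-c['cx'])/f;y=(v-c['cy'])/f
    d=np.array([x,y]);s=d.copy()
    for _ in range(20): s=d/(1+c['k1']*(s@s))
    r=np.array([s[0],s[1],1.]);R=np.array(c['R']);t=np.array(c['t'])
    return -R.T@t, R.T@r
def atz(c,u,v,z):
    o,r=ray(c,u,v);return o+r*(z-o[2])/r[2]
def proj(c,X):
    p=np.array(c['R'])@np.array(X,float)+np.array(c['t']);s=p[:2]/p[2];s=s*(1+c['k1']*(s@s));return s*KD(c)+np.array([c['cx'],c['cy']])
def crop(img,x0,y0,w,h,k,fn):
    cv2.imwrite(fn,cv2.resize(img[y0:y0+h,x0:x0+w],None,fx=k,fy=k,interpolation=cv2.INTER_CUBIC))
E
python3 - <<'E'
from h import *
t=cv2.imread('pics/top0.png');s=cv2.imread('pics/side0.png')
crop(t,160,210,120,110,6,'pics/t_jar.png');crop(t,360,200,120,130,4,'pics/t_v.png')
crop(s,240,160,100,100,6,'pics/s_jar.png');crop(s,240,280,130,110,5,'pics/s_v.png')
E
```

```text
(no output)
```

View pics/t_jar.png

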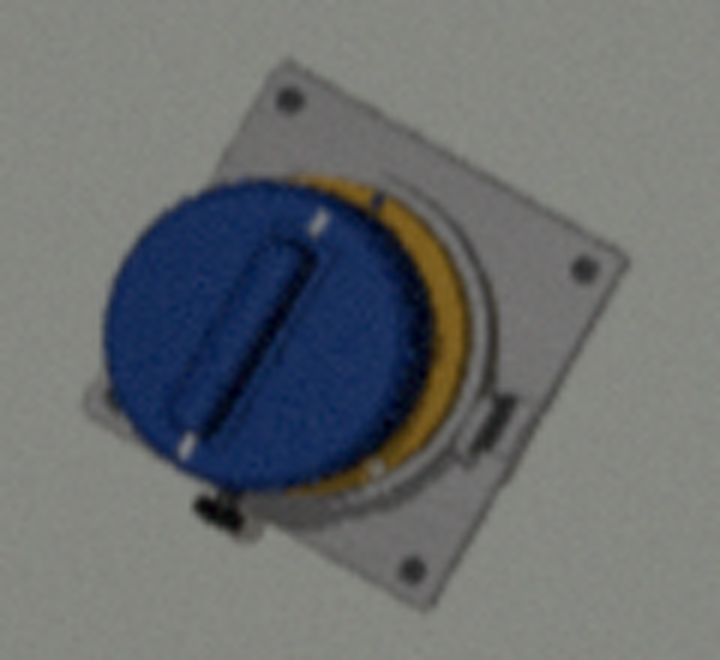

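View pics/t_v.png

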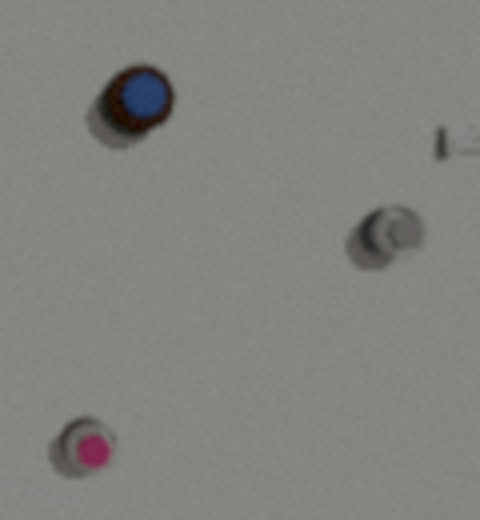

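View pics/s_jar.png

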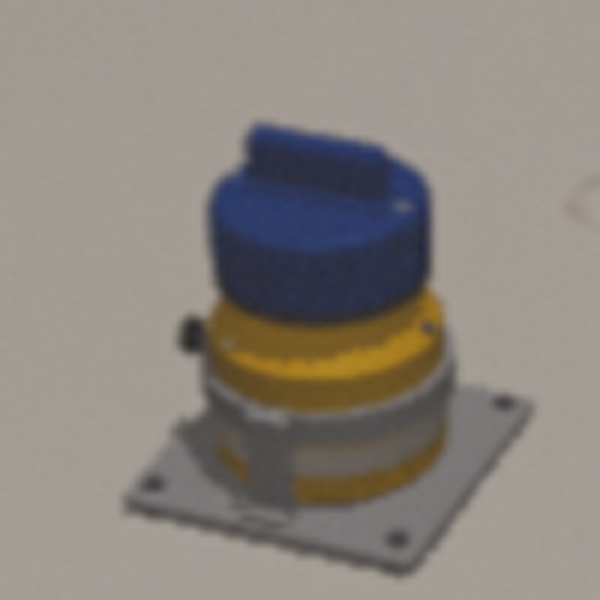

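View pics/s_v.png

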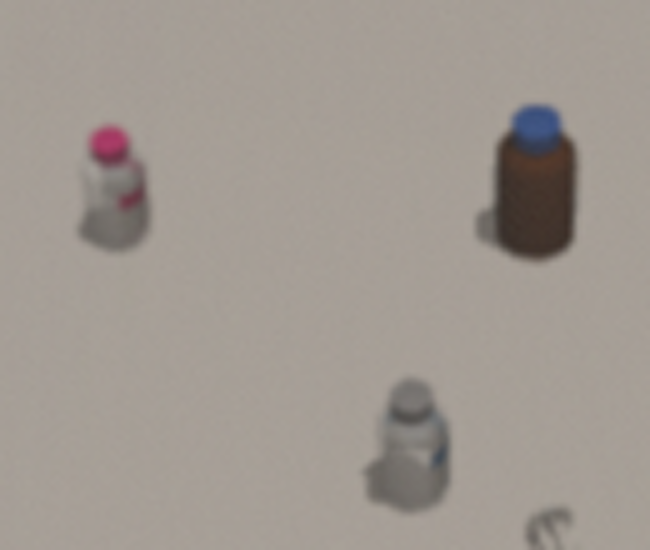

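```bash
python3 - <<'E'
from h import *
c=calibration('top');s=calibration('side')
def px(a,x0,y0,k): return ((a[0]+.5)/k-.5+x0,(a[1]+.5)/k-.5+y0)
T=lambda a,z:atz(c,*px(a,160,210,6),z)
a=T((319,222),134);b=T((187,445),134);print('dash',a,b,(a+b)/2,np.degrees(np.arctan2(*(a-b)[1::-1])))
a=T((297,240),158);b=T((185,425),158);print('fin?',a,b,(a+b)/2,np.degrees(np.arctan2(*(a-b)[1::-1])))
P=[T(q,10) for q in[(287,58),(629,262),(430,611)]]
print('plate',P,(P[0]+P[2])/2,[np.degrees(np.arctan2(*(P[i+1]-P[i])[1::-1])) for i in(0,1)],[np.linalg.norm(P[i+1]-P[i]) for i in (0,1)])
V=lambda a,z:atz(c,*px(a,360,200,4),z)
print('pink top',V((94,451),52),'grey',V((403,233),50),'amber',V((144,96),62))
S=lambda a,z:atz(s,*px(a,240,280,5),z)
print('pink side',S((110,137),52),'grey',S((411,393),50),'amber',S((537,120),62))
S=lambda a,z:atz(s,*px(a,240,160,6),z)
a=S((405,207),134);print('side dash',a)
P=[S(q,10) for q in[(124,503),(412,572),(533,402)]]
print('plate side',P,(P[0]+P[2])/2)
for X in [(271,172)]: print('carton',atz(c,*X,45))
d=np.load('top0.npy')
print(d[312,382],d[265,200],d[290,420])
E
```

```text
dash [549.79817299  81.55822969 134.        ] [483.78323982 117.78720755 134.        ] [516.7907064   99.67271862 134.        ] -28.757968449976186
fin? [543.8463947   81.71365989 158.        ] [490.5385496  111.66310488 158.        ] [517.19247215  96.68838238 158.        ] -29.328174057123196
plate [array([607.72411649, 125.07709502,  10.        ]), array([542.77066848,   8.19519433,  10.        ]), array([425.68718728,  70.36991432,  10.        ])] [516.70565188  97.72350467  10.        ] [np.float64(-119.06174278821233), np.float64(152.03040332106326)] [np.float64(133.71734785670967), np.float64(132.5678595198665)]
pink top [ 437.22234477 -225.61124514   52.        ] grey [ 543.59987966 -367.69214312   50.        ] amber [ 604.08710682 -244.31497336   62.        ]
pink side [ 437.25609835 -226.03706976   52.        ] grey [ 543.5158445  -369.80696703   50.        ] amber [ 604.58775193 -245.75770991   62.        ]
side dash [550.5766615   79.83414474 134.        ]
plate side [array([426.42188502,  63.57582187,  10.        ]), array([ 5.43867906e+02, -4.52710472e-01,  1.00000000e+01]), array([605.98981722, 122.7484887 ,  10.        ])] [516.20585112  93.16215529  10.        ]
carton [699.52246121  -4.50012901  45.        ]
960.6481 867.0274 1009.5624
```

```bash
python3 -m jog '[0,35,-32,-5,0,0,35,-32,-5,0,0,35,-32,-5,0,0,35,-32,-5,0,0,35,-32,-5,0]'; python3 -m jog '[0,35,-32,-5,0,0,35,-32,-5,0,0,35,-32,-5,0,0,35,-32,-5,0,0,35,-32,-5,0]'
```

```text
time: 0.65
tool_pos: [268.2, -300.9, 274.0]
tcp_rot: [-3.137, 0.0, 0.265]
contact_force: [1.0, 0.5, -0.1]
grip_width: 91.8
time: 1.15
tool_pos: [398.0, -91.5, 301.0]
tcp_rot: [-3.137, -0.001, 0.263]
contact_force: [0.3, -1.3, -0.0]
grip_width: 91.6
```

```bash
python3 -m jog '[0,28,-27,0,8.5,0,24,-30,0,8.5,0,19,-34,0,8.5,0,13,-36,0,8.5,0,8,-38,0,8.5]'; python3 -m jog '[0,0,0,0,1,0,0,0,0,0]'
python3 - <<'E'
from h import *
c=calibration('wrist');p,d=capture('wrist');cv2.imwrite('pics/w1.png',p[:,:,::-1])
R=np.array(c['R']);print(-R.T@np.array(c['t']),R, get_obs()['tool_pos'],get_obs()['tcp_rot'])
E
```

```text
time: 1.65
tool_pos: [489.8, 71.9, 301.9]
tcp_rot: [-3.138, 0.001, -0.435]
contact_force: [0.6, -0.2, 0.8]
grip_width: 91.8
time: 1.85
tool_pos: [490.8, 75.9, 300.8]
tcp_rot: [-3.138, 0.003, -0.451]
contact_force: [-0.2, -1.4, 0.3]
grip_width: 92.1
[552.70450484  44.47313568 433.29056272] [[-0.43563473 -0.90011683 -0.00347381]
 [-0.86870362  0.41941447  0.26352519]
 [-0.2357465   0.11781843 -0.96464626]] [490.68286889  75.6154164  300.79869799] [-3.13772101e+00  3.09663971e-03 -4.51265524e-01]
```

View pics/w1.png

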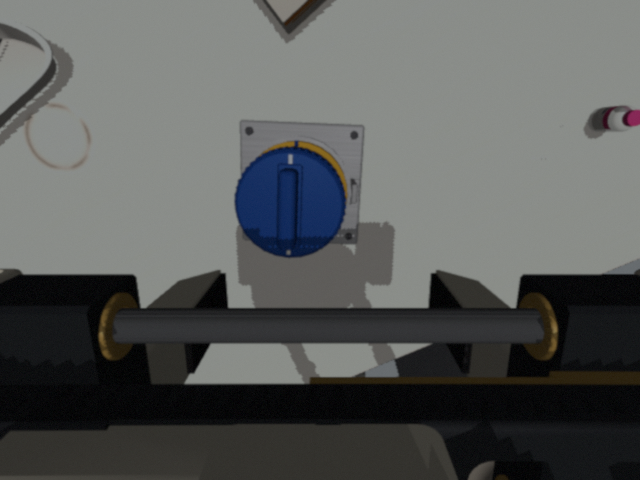

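The wrist view shows the whole cap, with its face dashes at about (290,158) and (289,253) and the fin almost vertical.

```bash
python3 - <<'E'
from h import *
c=calibration('wrist')
t=cv2.imread('pics/w1.png');crop(t,225,110,150,145,5,'pics/w1c.png')
a=atz(c,290.5,158,134);b=atz(c,289,253,134);print(a,b,(a+b)/2,np.linalg.norm(a-b),np.degrees(np.arctan2(*(a-b)[1::-1])))
E
```

```text
[547.9368571   80.20082075 134.        ] [479.01661719 117.27349714 134.        ] [513.47673715  98.73715895 134.        ] 78.2584359937931 -28.276116927640846
```

View pics/w1c.png

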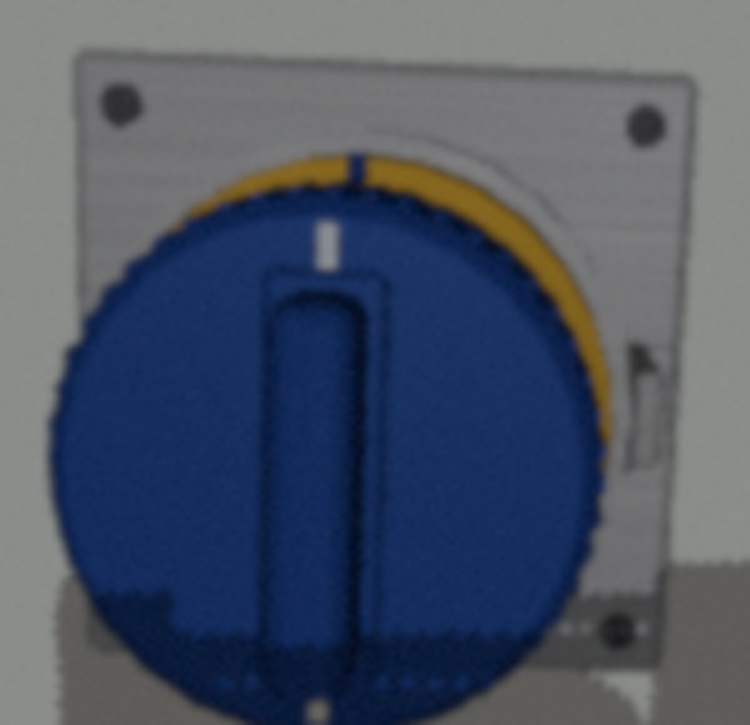

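```bash
python3 - <<'E'
from h import *
def cloud(c,d):
    f=KD(c);u,v=np.meshgrid(np.arange(640),np.arange(480))
    K=np.array([[f,0,c['cx']],[0,f,c['cy']],[0,0,1]])
    s=cv2.undistortPoints(np.stack([u,v],-1).reshape(-1,1,2).astype(np.float64),K,np.array([c['k1'],0,0,0.])).reshape(-1,2)
    z=d.reshape(-1,1).astype(float);P=np.hstack([s*z,z]);return (P-np.array(c['t']))@np.array(c['R']),d.reshape(-1)>0
c=calibration('wrist');_,dw=capture('wrist')
for n,c,d in [('wrist',c,dw),('top',calibration('top'),np.load('top0.npy')),('side',calibration('side'),np.load('side0.npy'))]:
    P,ok=cloud(c,d);m=ok&(np.hypot(P[:,0]-516,P[:,1]-98)<60)
    for lo,hi in [(126,142),(150,166)]:
        q=P[m&(P[:,2]>lo)&(P[:,2]<hi)]
        if len(q)>20:
            print(n,lo,len(q),np.median(q[:,2]),q[:,:2].mean(0),cv2.minAreaRect(q[:,:2].astype(np.float32)),cv2.minEnclosingCircle(q[:,:2].astype(np.float32)))
E
```

```text
wrist 126 7996 133.76858267082804 [517.13758881  96.8759961 ] ((514.8715209960938, 98.63459777832031), (91.28707885742188, 90.95162963867188), 72.8287124633789) ((514.7545166015625, 99.16313934326172), 46.33705139160156)
wrist 150 1486 157.24063658886595 [516.15460383  97.83409036] ((514.84765625, 99.09744262695312), (14.175704002380371, 62.02269744873047), 61.388458251953125) ((514.4981689453125, 98.45671081542969), 31.052465438842773)
top 126 1768 134.26615329078209 [515.63759375  96.91228706] ((515.467041015625, 98.74412536621094), (91.40851593017578, 89.5329360961914), 29.388683319091797) ((515.7312622070312, 99.48906707763672), 46.432437896728516)
top 150 306 157.798054660954 [515.63788331  98.26907479] ((515.9676513671875, 99.20762634277344), (14.335256576538086, 60.77362060546875), 61.20418167114258) ((516.186767578125, 99.65339660644531), 30.41294288635254)
side 126 449 134.00311576990066 [513.59691752  78.68361668] ((514.7341918945312, 86.09651947021484), (74.58788299560547, 91.03376007080078), 85.75496673583984) ((515.2549438476562, 93.11280822753906), 45.61436080932617)
side 150 121 156.27834741051643 [516.53530583  93.4825756 ] ((515.8646850585938, 95.90798950195312), (14.763998031616211, 63.2503662109375), 62.967506408691406) ((515.17138671875, 94.54922485351562), 31.638134002685547)
```

```bash
python3 -m jog '[0,12,-31.6,30,2.8,0,0,0,30,0,0,0,0,0,0]'; python3 - <<'E'
from plant import *
import numpy as np
o=get_obs();print(o['tool_pos'],np.degrees(o['tcp_rot']))
E
```

```text
time: 2.25
tool_pos: [515.8, 95.5, 241.3]
tcp_rot: [-3.137, -0.001, -0.504]
contact_force: [-0.2, -1.0, 0.3]
grip_width: 92.2
[515.82245081  95.51747508 241.33634952] [-1.79728399e+02 -3.62005726e-02 -2.88834554e+01]
```

```bash
python3 -m jog '[0,-2,-2.7,40,0,0,0,0,30,0,0,0,0,0,0]'; python3 -m jog '[0.5,0,0,3,0,0.8,0,0,3,0,1,0,0,1,0,1,0,0,0,0]';  python3 - <<'E'
from plant import *
import numpy as np
o=get_obs();print(o['tool_pos'],np.degrees(o['tcp_rot']),o['contact_force'],o['moment'])
E
```

```text
time: 2.55
tool_pos: [517.1, 96.1, 174.1]
tcp_rot: [-3.134, -0.006, -0.506]
contact_force: [-0.1, -0.1, -0.1]
grip_width: 91.6
time: 2.95
tool_pos: [520.0, 94.5, 173.5]
tcp_rot: [-3.13, -0.014, -0.507]
contact_force: [0.0, 0.3, 0.6]
grip_width: 64.6
[519.9523453   94.47808376 173.48929534] [-179.30946306   -0.79668728  -29.0603984 ] [0.01016824 0.33633374 0.57042044] [0.1027878  0.03911609 0.02531267]
```

```bash
python3 - <<'E'
from plant import *
import numpy as np
o=get_obs();print(o['joint_positions'],o['dq'],o['tau'])
E
python3 -m jog '[1,0,0,0,0]';python3 -m jog '[1,0,0,0,0]';python3 - <<'E'
from plant import *
import numpy as np
o=get_obs();print(o['tool_pos'],o['joint_positions'],o['tcp_rot'],o['grip_width'])
E
```

```text
[0.03287985 0.4154535  1.64483352 0.00364721 1.0631858  2.10904802] [-0.00341373 -0.01479006 -0.01217465  0.00116931  0.00910876 -0.00069216] [-6.24379562e-02 -4.43831384e+01 -2.20325053e+01 -2.59772729e-03
 -1.96832567e-01 -1.68985269e-03]
time: 3.05
tool_pos: [520.3, 94.5, 174.4]
tcp_rot: [-3.129, -0.015, -0.507]
contact_force: [-0.1, -0.1, 0.1]
grip_width: 56.6
time: 3.15
tool_pos: [520.6, 94.5, 174.9]
tcp_rot: [-3.128, -0.016, -0.507]
contact_force: [-0.5, -0.5, -0.2]
grip_width: 48.2
[520.58354446  94.50037997 174.94662475] [0.03290783 0.41358242 1.64332006 0.00359444 1.0639783  2.108864  ] [-3.12824933 -0.01615367 -0.50697981] 48.15119979209339
```

```bash
python3 -m jog '[0.5,-6.7,-1.2,16,0]'; python3 - <<'E'
from plant import *
import numpy as np
o=get_obs();print(o['tool_pos'],o['joint_positions'],o['tcp_rot'],o['grip_width'])
for i in range(3): 
    capture('wrist');o=get_obs();print(o['time'],o['tool_pos'],o['joint_positions'],o['tcp_rot'],o['grip_width'],o['contact_force'])
E
```

```text
time: 3.25
tool_pos: [517.5, 98.7, 160.8]
tcp_rot: [-3.126, -0.021, -0.507]
contact_force: [1.3, 0.0, -0.3]
grip_width: 46.4
[517.50221918  98.72513295 160.755827  ] [0.04137539 0.42413398 1.67171155 0.00334394 1.01958856 2.11767254] [-3.12551683 -0.02083553 -0.50738232] 46.44115745550954
3.3 [515.17237543  99.29078936 157.59003711] [0.04255887 0.42687862 1.67737094 0.00354095 1.01640699 2.118233  ] [-3.1280921  -0.01628654 -0.50682028] 45.72757096362238 [3.001573   0.96584859 4.26755929]
3.35 [515.53572805  99.20353963 158.60036607] [0.04232868 0.42620126 1.67518652 0.00360233 1.01931001 2.11761477] [-3.12807406 -0.01622937 -0.50645487] 45.98889991415789 [-1.71395837  1.21512273  5.95860277]
3.4 [515.53196572  99.1503647  159.2349657 ] [0.04212525 0.42562044 1.67407036 0.00380815 1.02151101 2.11748852] [-3.12818395 -0.01570628 -0.50662728] 45.898623025024925 [-1.39738709  1.51176656  5.2205152 ]
```

```bash
cat > st.py <<'E'
from plant import *
import numpy as np,sys
for i in range(int(sys.argv[1]) if len(sys.argv)>1 else 1): capture('wrist')
o=get_obs()
R=o['tcp_rot'];print(round(o['time'],2),'pos',o['tool_pos'].round(1),'rpy',np.degrees(R).round(2),'q',o['joint_positions'].round(3),'F',o['contact_force'].round(1),'M',o['moment'].round(2),'w',round(o['grip_width'],1))
E
python3 -m jog '[1,0,0,0,0]'; python3 st.py 6
```

```text
time: 3.5
tool_pos: [515.5, 99.1, 159.8]
tcp_rot: [-3.128, -0.016, -0.506]
contact_force: [0.8, -0.3, 0.0]
grip_width: 41.9
3.8 pos [515.6  98.9 159.5] rpy [-179.25   -0.91  -29.02] q [0.042 0.425 1.674 0.003 1.022 2.117] F [-0.5 -1.7  3.4] M [-0.17  0.18  0.  ] w 18.5
```

```bash
python3 st.py 2; python3 -m jog '[1,0,0,5,0]'; python3 st.py 1; python3 st.py 1
```

```text
3.9 pos [515.6  98.9 159.5] rpy [-179.25   -0.91  -29.03] q [0.042 0.425 1.674 0.003 1.022 2.118] F [-1.1 -2.   4.1] M [-0.39  0.36 -0.13] w 13.8
time: 4.0
tool_pos: [515.8, 98.9, 155.3]
tcp_rot: [-3.128, -0.017, -0.507]
contact_force: [-2.6, -0.8, 10.0]
grip_width: 13.9
4.05 pos [515.8  99.  154.6] rpy [-179.23   -0.94  -29.03] q [0.042 0.431 1.68  0.003 1.01  2.118] F [-2.4 -0.2  9.8] M [-0.33  0.46 -0.03] w 13.8
4.1 pos [515.8  99.  155. ] rpy [-179.23   -0.94  -29.03] q [0.042 0.431 1.679 0.003 1.011 2.117] F [-2.8 -0.6  9.7] M [-0.31  0.65 -0.02] w 14.0
```

```bash
python3 -m jog '[1,0,0,3.3,0]'; python3 st.py 1;python3 st.py 1
```

```text
time: 4.2
tool_pos: [515.8, 98.9, 152.7]
tcp_rot: [-3.128, -0.017, -0.507]
contact_force: [-5.1, -1.0, 13.6]
grip_width: 13.8
4.25 pos [515.8  99.  152.4] rpy [-179.23   -0.96  -29.02] q [0.042 0.434 1.682 0.003 1.004 2.118] F [-4.6 -1.  13.1] M [-0.35  0.88 -0.05] w 13.9
4.3 pos [515.8  99.  152.6] rpy [-179.23   -0.96  -29.03] q [0.042 0.434 1.682 0.003 1.004 2.118] F [-4.2 -1.6 12.8] M [-0.34  0.93 -0.04] w 13.7
```

```bash
python3 -m jog '[1,0,0,1.2,-6,1,0,0,0.9,-8]'; python3 st.py 1
```

```text
time: 4.5
tool_pos: [517.5, 99.3, 153.5]
tcp_rot: [-3.13, -0.025, -0.258]
contact_force: [-1.2, -0.0, 12.5]
grip_width: 13.7
4.55 pos [517.6  99.4 153.6] rpy [-179.35   -1.45  -14.25] q [0.042 0.433 1.681 0.004 1.001 1.859] F [-1.3 -0.2 11.3] M [-0.18  0.48 -0.12] w 13.8
```

```bash
python3 -m jog '[1,0,0,0.9,-8,1,0,0,0.9,-8]'; python3 st.py 1
```

```text
time: 4.75
tool_pos: [518.2, 99.9, 154.3]
tcp_rot: [-3.136, -0.03, 0.035]
contact_force: [-4.5, -0.4, 10.2]
grip_width: 14.1
4.8 pos [518.2  99.9 154.3] rpy [-179.72   -1.72    2.46] q [0.042 0.432 1.68  0.006 1.    1.567] F [-2.3 -0.6 11.9] M [-0.15  0.81 -0.18] w 14.0
```

```bash
python3 -m jog '[1,-1,0,2,-8,1,-0.5,0,1.2,-8]'; python3 st.py 1
```

```text
time: 5.0
tool_pos: [517.5, 100.5, 153.6]
tcp_rot: [3.139, -0.034, 0.327]
contact_force: [-3.8, 1.1, 11.1]
grip_width: 14.0
5.05 pos [517.5 100.5 153.6] rpy [179.81  -1.95  19.17] q [0.043 0.43  1.686 0.008 0.992 1.275] F [-2.7  0.2 11.1] M [ 0.06  0.88 -0.11] w 13.5
```

```bash
python3 -m jog '[1,-0.8,0.4,1.5,-6,1,-0.5,0.4,1,-6]'; python3 st.py 1
```

```text
time: 5.25
tool_pos: [517.9, 100.4, 153.8]
tcp_rot: [3.131, -0.038, 0.55]
contact_force: [-2.0, 2.7, 12.0]
grip_width: 13.7
5.3 pos [517.8 100.5 153.9] rpy [179.39  -2.16  31.81] q [0.041 0.428 1.689 0.011 0.987 1.051] F [-1.4  1.2 10.4] M [ 0.25  0.69 -0.12] w 13.8
```

```bash
python3 - <<'E'
from h import *
p,d=capture('top');p=p[:,:,::-1].copy();cv2.imwrite('pics/t2.png',p);crop(p,150,190,140,130,5,'pics/t2c.png')
p,d=capture('side');p=p[:,:,::-1].copy();cv2.imwrite('pics/s2.png',p);crop(p,200,120,160,140,5,'pics/s2c.png')
E
```

```text
(no output)
```

View pics/t2c.png

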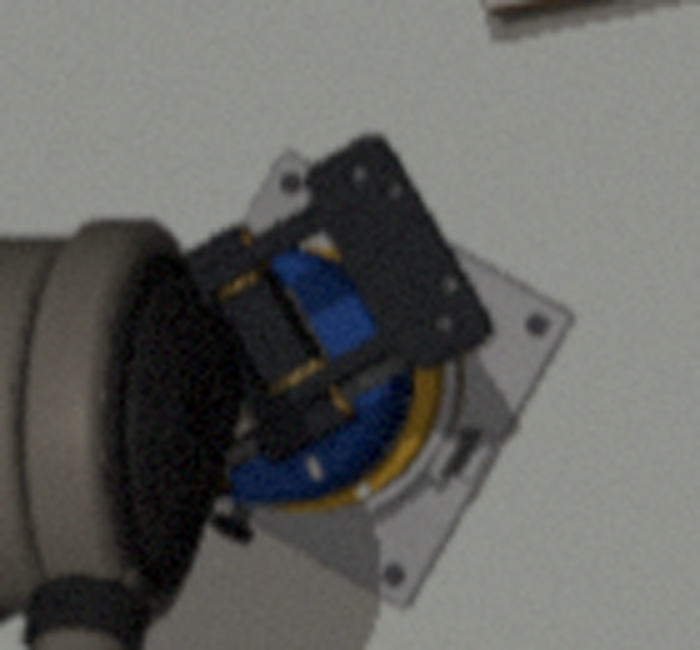

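View pics/s2c.png

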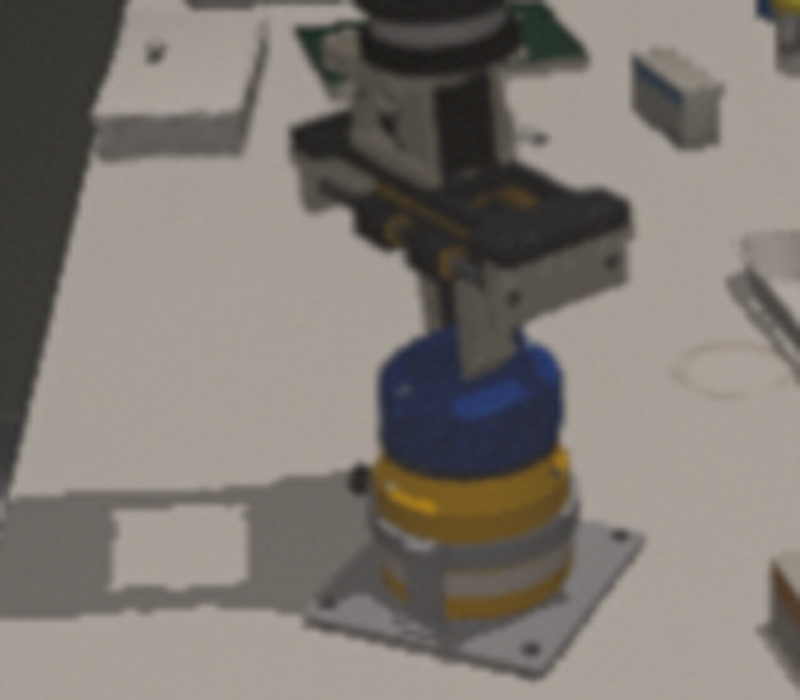

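```bash
python3 -m jog '[1,-0.5,0,-6,0,1,-0.5,0,-8,0]'; python3 st.py 1; python3 st.py 1
```

```text
time: 5.6
tool_pos: [516.6, 100.2, 168.3]
tcp_rot: [3.132, -0.038, 0.546]
contact_force: [1.2, -0.0, -1.6]
grip_width: 13.8
5.65 pos [517.2 100.2 169.7] rpy [179.37  -2.3   31.31] q [0.04  0.406 1.673 0.012 1.022 1.059] F [-0.  -0.4  0.1] M [ 0.01 -0.02  0.01] w 14.1
5.7 pos [517.2 100.1 169.1] rpy [179.36  -2.3   31.3 ] q [0.04  0.407 1.674 0.011 1.02  1.059] F [-0.7  0.  -0.6] M [-0.04  0.02  0.  ] w 13.9
```

```bash
python3 -m jog '[1,0,0,-12,0,1,0,0,-15,0,1,0,0,-20,0]'; python3 st.py 1; python3 st.py 2
```

```text
time: 6.0
tool_pos: [513.3, 99.5, 214.7]
tcp_rot: [3.135, -0.033, 0.546]
contact_force: [-0.0, 0.4, -1.0]
grip_width: 13.8
6.05 pos [515.   99.6 218.6] rpy [179.42  -2.22  31.29] q [0.039 0.35  1.61  0.011 1.143 1.06 ] F [ 1.5 -0.   2.5] M [ 0.02 -0.11  0.01] w 14.1
6.15 pos [514.6  99.6 215.8] rpy [179.46  -2.15  31.29] q [0.039 0.353 1.614 0.011 1.138 1.06 ] F [-0.1 -0.8  0.2] M [-0.01  0.07 -0.01] w 13.6
```

```bash
python3 -m jog '[1,12,-35,0,0,1,14,-40,0,0,1,14,-40,0,0,1,8,-25,0,0,1,5,-15,0,0]'; python3 st.py 1; python3 st.py 2
```

```text
time: 6.65
tool_pos: [477.6, 261.9, 210.7]
tcp_rot: [3.133, -0.031, 0.539]
contact_force: [0.6, 0.1, 0.1]
grip_width: 13.9
6.7 pos [476.9 263.5 210.5] rpy [179.61  -1.75  30.94] q [ 3.650e-01  3.980e-01  1.559e+00 -1.000e-03  1.153e+00  1.396e+00] F [-0.9  1.1 -0.9] M [ 0.05  0.01 -0.02] w 13.3
6.8 pos [478.  260.6 210.8] rpy [179.5   -1.74  30.92] q [ 0.36   0.397  1.56  -0.003  1.153  1.392] F [ 0.4  0.5 -1.6] M [-0.    0.05 -0.02] w 13.7
```

```bash
for i in 1; do python3 -m jog '[1,0,0,40,0]'; python3 st.py 2; done;  python3 -m jog '[1,0,0,40,0]'; python3 st.py 2
```

```text
time: 6.9
tool_pos: [482.4, 261.5, 174.5]
tcp_rot: [3.131, -0.041, 0.54]
contact_force: [1.0, 0.8, -1.2]
grip_width: 13.7
7.0 pos [476.7 258.9 166.4] rpy [179.58  -1.19  30.87] q [ 0.358  0.446  1.617 -0.004  1.057  1.392] F [-0.3  0.1 -1. ] M [-0.01  0.08 -0.02] w 13.8
time: 7.1
tool_pos: [481.0, 259.4, 130.3]
tcp_rot: [3.132, -0.03, 0.538]
contact_force: [1.1, 0.3, -0.4]
grip_width: 13.2
7.2 pos [475.  257.  122.8] rpy [179.67  -0.62  30.8 ] q [ 0.356  0.501  1.665 -0.004  0.965  1.392] F [-1.4 -0.5 -1.5] M [-0.08  0.05  0.01] w 14.2
```

```bash
python3 -m jog '[1,0,0,35,0]'; python3 st.py 2;  python3 -m jog '[1,0,0,25,0]'; python3 st.py 2
```

```text
time: 7.3
tool_pos: [478.9, 257.6, 92.1]
tcp_rot: [3.134, -0.019, 0.537]
contact_force: [0.9, -0.3, -1.1]
grip_width: 13.3
7.4 pos [473.8 255.6  86.1] rpy [179.74  -0.22  30.74] q [ 0.354  0.552  1.698 -0.005  0.887  1.392] F [-0.7 -0.5 -1. ] M [-0.04  0.08  0.05] w 14.0
time: 7.5
tool_pos: [476.7, 256.2, 65.1]
tcp_rot: [3.136, -0.01, 0.536]
contact_force: [1.0, 0.9, -0.8]
grip_width: 13.5
7.6 pos [473.2 254.9  61.1] rpy [ 1.7977e+02 -3.0000e-02  3.0710e+01] q [ 0.354  0.59   1.717 -0.005  0.833  1.392] F [-0.7  0.  -1.4] M [-0.    0.03  0.05] w 13.5
```

```bash
python3 -m jog '[1,0,0,2.8,0]'; python3 st.py 1;python3 st.py 1
```

```text
time: 7.7
tool_pos: [474.2, 255.1, 60.4]
tcp_rot: [3.137, -0.002, 0.536]
contact_force: [-0.2, 1.2, -0.7]
grip_width: 14.2
7.75 pos [474.1 255.   60. ] rpy [ 1.7975e+02 -1.3000e-01  3.0700e+01] q [ 0.353  0.592  1.717 -0.005  0.83   1.392] F [ 0.6  0.2 -1.3] M [-0.07  0.03 -0.03] w 13.7
7.8 pos [474.1 255.1  60. ] rpy [ 1.7975e+02 -1.5000e-01  3.0700e+01] q [ 0.353  0.592  1.717 -0.005  0.829  1.392] F [-0.1  0.8 -0.6] M [ 0.01 -0.01  0.04] w 13.6
```

```bash
python3 -m jog '[1,0,0,2.5,0]'; python3 st.py 1;python3 -m jog '[1,0,0,2,0]'; python3 st.py 2
```

```text
time: 7.9
tool_pos: [474.7, 255.3, 59.1]
tcp_rot: [3.137, -0.005, 0.536]
contact_force: [-6.7, -4.0, 11.6]
grip_width: 14.1
7.95 pos [474.7 255.3  59.1] rpy [179.72  -0.26  30.71] q [ 0.353  0.594  1.717 -0.005  0.825  1.392] F [-1.7 -1.4  6.3] M [0.03 0.17 0.04] w 13.7
time: 8.05
tool_pos: [474.7, 255.2, 59.0]
tcp_rot: [3.136, -0.005, 0.536]
contact_force: [-6.0, -3.9, 15.3]
grip_width: 13.7
8.15 pos [474.7 255.2  59.1] rpy [179.71  -0.31  30.73] q [ 0.353  0.593  1.718 -0.006  0.824  1.392] F [-4.1 -3.2 10.5] M [-0.27  0.65  0.04] w 13.9
```

```bash
python3 -m jog '[0.4,0,0,-0.5,0]'; python3 st.py 4; python3 -m jog '[0.4,0,0,-30,0]'; python3 st.py 1
```

```text
time: 8.25
tool_pos: [475.0, 255.4, 60.8]
tcp_rot: [3.136, -0.007, 0.536]
contact_force: [-0.5, 0.2, 0.5]
grip_width: 17.9
8.45 pos [475.  255.4  60. ] rpy [179.7   -0.36  30.73] q [ 0.353  0.592  1.717 -0.006  0.825  1.392] F [-0.2 -0.1  0.4] M [ 0.06  0.02 -0.01] w 33.0
time: 8.55
tool_pos: [472.6, 254.6, 87.2]
tcp_rot: [3.138, 0.001, 0.536]
contact_force: [0.7, 0.2, -0.7]
grip_width: 41.4
8.6 pos [476.  256.   93.6] rpy [179.66  -0.54  30.74] q [ 0.354  0.542  1.69  -0.005  0.899  1.391] F [1.9 1.1 3.7] M [ 0.06 -0.11 -0.  ] w 45.3
```

```bash
python3 -m jog '[0.4,0,0,-45,0,0.4,0,0,-45,0,0.4,-10,14,-30,0,0.4,-20,28,0,0,0.4,-28,39,0,0]'; python3 -m jog '[0.4,-28,39,0,0,0.4,-28,39,0,0,0.4,-28,39,0,0,0.4,-28,39,0,0,0.4,-28,39,0,0]'; python3 st.py 1; python3 st.py 1
```

```text
time: 9.1
tool_pos: [467.9, 158.9, 219.9]
tcp_rot: [3.134, -0.016, 0.544]
contact_force: [0.2, -1.4, -0.1]
grip_width: 55.3
time: 9.6
tool_pos: [448.6, -88.2, 221.1]
tcp_rot: [3.13, -0.022, 0.548]
contact_force: [1.3, 0.6, 0.1]
grip_width: 55.0
9.65 pos [448.5 -95.1 221.1] rpy [179.11  -1.12  31.15] q [-0.38   0.238  1.764  0.007  1.116  0.644] F [ 0.7 -6.3  0.3] M [-0.31 -0.05 -0.04] w 55.4
9.7 pos [448.8 -91.7 221. ] rpy [179.24  -1.18  31.  ] q [-0.374  0.237  1.765  0.009  1.117  0.652] F [0.5 0.8 0.3] M [-0.01  0.03 -0.01] w 55.2
```

```bash
python3 -m jog '[0.4,-22,30,0,0,0.4,-25,34,0,0,0.4,-20,28,0,0,0.4,-12,17,0,0]'; python3 st.py 2; python3 - <<'E'
from h import *
p,d=capture('wrist');c=calibration('wrist');p=p[:,:,::-1].copy();cv2.imwrite('pics/w3.png',p)
o=get_obs()['tool_pos'];print(o,proj(c,[437.2,-225.8,52]))
E
```

```text
time: 10.1
tool_pos: [437.6, -227.4, 221.0]
tcp_rot: [3.128, -0.023, 0.543]
contact_force: [0.4, -0.4, 0.5]
grip_width: 55.4
10.2 pos [ 437.7 -227.6  220.8] rpy [179.24  -1.3   31.01] q [-0.645  0.301  1.676  0.018  1.144  0.378] F [ 0.2  0.7 -0.4] M [-0.03 -0.02  0.01] w 55.1
[ 437.5753069  -226.00675523  220.725954  ] [325.38144793 224.33557457]
```

View pics/w3.png

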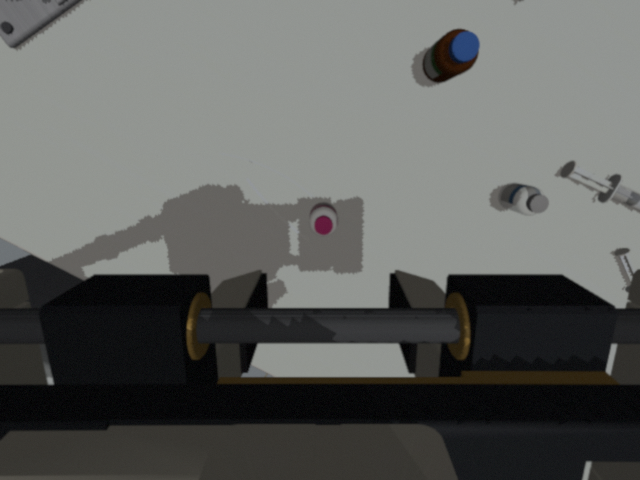

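The pink top is at (323,225), and my estimate projects to (325,224). They agree, so I'll descend.

```bash
python3 -m jog '[0.4,0,0,45,0]'; python3 st.py 2;  python3 -m jog '[0.4,0,0,45,0]'; python3 st.py 2
```

```text
time: 10.35
tool_pos: [441.9, -226.9, 179.8]
tcp_rot: [3.119, -0.028, 0.543]
contact_force: [0.8, -0.6, -0.7]
grip_width: 54.9
10.45 pos [ 436.6 -222.7  171.9] rpy [179.82  -1.12  31.12] q [-0.638  0.356  1.746  0.02   1.029  0.379] F [-1.1  0.2 -0.1] M [-0.01 -0.02  0.02] w 55.2
time: 10.55
tool_pos: [440.8, -223.2, 131.1]
tcp_rot: [3.129, -0.024, 0.545]
contact_force: [1.0, -1.2, -1.7]
grip_width: 55.1
10.65 pos [ 435.2 -219.3  123.8] rpy [-179.64   -0.91   31.2 ] q [-0.635  0.422  1.803  0.022  0.917  0.379] F [-1.1 -0.4 -0.1] M [0.   0.08 0.06] w 55.0
```

```bash
python3 -m jog '[0.4,-2,9,38,0]'; python3 st.py 2; 
```

```text
time: 10.75
tool_pos: [441.5, -228.1, 90.1]
tcp_rot: [3.141, -0.019, 0.547]
contact_force: [0.6, -1.1, 0.7]
grip_width: 54.9
10.85 pos [ 437.5 -226.2   84.4] rpy [-179.31   -0.78   31.24] q [-0.643  0.493  1.821  0.023  0.833  0.367] F [-0.2  0.3  0.5] M [ 0.03  0.   -0.  ] w 54.9
```

Centred on the vial; go down to TCP about 41.

```bash
python3 -m jog '[0.4,-0.5,1.5,22,0]'; python3 st.py 2; python3 -m jog '[0.4,-0.5,1,18,0]'; python3 st.py 2;
```

```text
time: 10.95
tool_pos: [440.0, -228.1, 65.9]
tcp_rot: [-3.134, -0.016, 0.546]
contact_force: [-0.2, -0.1, -0.5]
grip_width: 55.3
11.05 pos [ 437.8 -226.6   63.1] rpy [-179.19   -0.74   31.26] q [-0.644  0.53   1.835  0.024  0.785  0.364] F [-0.4  1.   0.3] M [-0.02 -0.05  0.05] w 54.9
time: 11.15
tool_pos: [439.8, -228.3, 48.8]
tcp_rot: [-3.132, -0.015, 0.546]
contact_force: [0.1, -0.1, -0.4]
grip_width: 54.8
11.25 pos [ 438.  -227.1   46.4] rpy [-179.17   -0.73   31.27] q [-0.644  0.56   1.846  0.025  0.745  0.362] F [-0.1 -0.7  0.9] M [-0.01 -0.02  0.  ] w 55.0
```

```bash
python3 -m jog '[0.4,-0.6,0.5,7,0,1,0,0,0.7,0]'; python3 st.py 8
```

```text
time: 11.45
tool_pos: [439.1, -228.2, 41.9]
tcp_rot: [-3.13, -0.014, 0.546]
contact_force: [-0.8, -0.7, -0.4]
grip_width: 50.6
11.85 pos [ 438.9 -228.2   41.2] rpy [-179.34   -0.8    31.29] q [-0.645  0.569  1.848  0.026  0.73   0.36 ] F [-0.   0.7  2.8] M [ 0.04  0.05 -0.01] w 23.7
```

```bash
python3 st.py 1; python3 -m jog '[1,0,0,-30,0,1,0,0,-45,0,1,0,0,-45,0,1,0,0,-45,0]'; python3 st.py 2
python3 - <<'E'
from h import *
p,d=capture('side');p=p[:,:,::-1].copy();crop(p,200,160,160,140,5,'pics/s3c.png')
E
```

```text
11.9 pos [ 438.9 -228.2   41.2] rpy [-179.33   -0.8    31.29] q [-0.645  0.569  1.848  0.026  0.73   0.36 ] F [ 0.4 -0.4  3.2] M [-0.02  0.06  0.02] w 23.7
time: 12.3
tool_pos: [434.7, -228.9, 204.7]
tcp_rot: [-3.114, -0.008, 0.546]
contact_force: [1.3, -0.8, 0.2]
grip_width: 24.0
12.4 pos [ 437.7 -231.1  209.2] rpy [-179.12   -0.71   31.27] q [-0.651  0.331  1.666  0.019  1.154  0.366] F [ 0.7 -0.7 -0.5] M [-0.04 -0.05 -0.03] w 24.1
```

View pics/s3c.png

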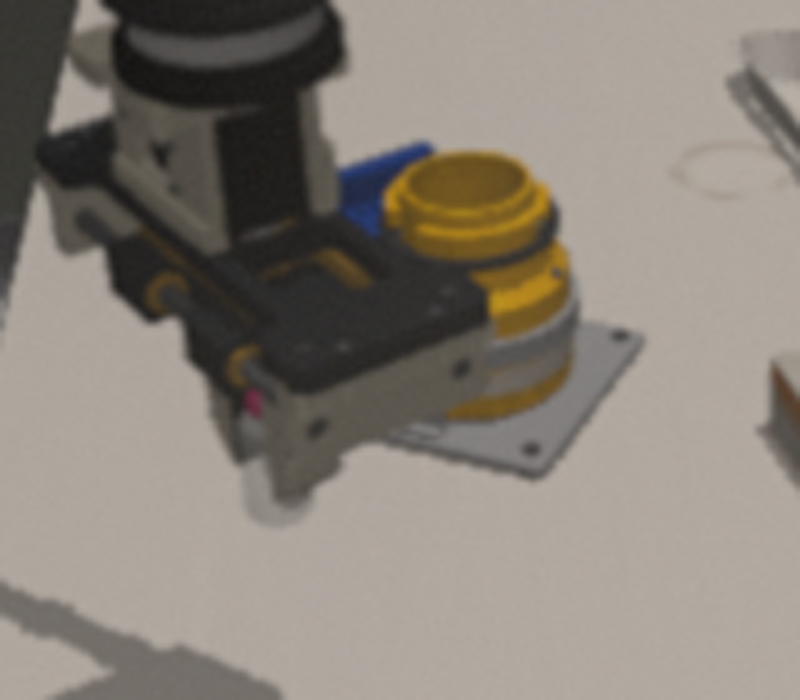

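```bash
python3 -m jog '[1,20,-20,0,0,1,28,-28,0,0,1,30,-30,0,0,1,30,-30,0,0,1,30,-30,0,0]';python3 -m jog '[1,30,-30,0,0,1,26,-26,0,0,1,15,-15,0,0]'; python3 st.py 2
```

```text
time: 12.95
tool_pos: [481.0, -38.6, 203.9]
tcp_rot: [-3.115, -0.003, 0.535]
contact_force: [0.2, -1.4, -0.8]
grip_width: 24.1
time: 13.25
tool_pos: [503.9, 65.3, 201.1]
tcp_rot: [-3.109, 0.003, 0.537]
contact_force: [-0.6, -0.5, 0.4]
grip_width: 23.6
13.35 pos [503.8  65.3 200.9] rpy [-178.11    0.21   30.9 ] q [-0.037  0.368  1.636  0.028  1.159  0.983] F [-0.  -0.2 -0.2] M [-0.04 -0.07 -0.03] w 23.9
```

```bash
python3 -m jog '[1,14,-11,8,0,1,13,-10.5,12,0]'; python3 st.py 2;python3 -m jog '[1,0,0,18,0]'; python3 st.py 2
```

```text
time: 13.55
tool_pos: [515.2, 97.0, 179.9]
tcp_rot: [-3.109, 0.006, 0.538]
contact_force: [-0.0, -1.0, -0.5]
grip_width: 24.0
13.65 pos [514.2  97.8 178.3] rpy [-178.01    0.5    30.94] q [0.027 0.421 1.621 0.029 1.125 1.045] F [-0.4  0.   0.2] M [ 0.01 -0.06 -0.01] w 24.1
time: 13.75
tool_pos: [514.9, 97.8, 161.2]
tcp_rot: [-3.109, 0.006, 0.54]
contact_force: [0.3, 0.9, -1.3]
grip_width: 24.0
13.85 pos [512.   97.5 157.9] rpy [-177.87    0.8    30.93] q [0.027 0.444 1.648 0.029 1.08  1.044] F [ 0.2 -0.2 -0.8] M [ 0.01 -0.05  0.02] w 23.6
```

```bash
python3 -m jog '[1,2,-0.5,5,0]'; python3 st.py 1;python3 -m jog '[0.4,0,0,0,0]'; python3 st.py 4; python3 -m jog '[0.4,0,0,-30,0,0.4,0,0,-40,0]'; python3 st.py 2; python3 - <<'E'
from h import *
p,d=capture('side');p=p[:,:,::-1].copy();crop(p,200,120,160,140,5,'pics/s4c.png')
p,d=capture('wrist');p=p[:,:,::-1].copy();cv2.imwrite('pics/w4.png',p)
E
```

```text
time: 13.95
tool_pos: [513.6, 98.4, 153.4]
tcp_rot: [-3.105, 0.013, 0.539]
contact_force: [0.2, 0.3, 0.4]
grip_width: 24.0
14.0 pos [513.1  98.5 152.2] rpy [-177.84    0.86   30.88] q [0.028 0.453 1.651 0.029 1.069 1.046] F [ 0.6  0.2 -0.6] M [-0.05  0.   -0.03] w 24.1
time: 14.1
tool_pos: [513.3, 98.2, 152.3]
tcp_rot: [-3.104, 0.015, 0.539]
contact_force: [-0.2, 0.8, -0.5]
grip_width: 28.7
14.3 pos [513.4  98.4 152.7] rpy [-177.87    0.82   30.88] q [0.028 0.453 1.65  0.029 1.07  1.046] F [ 0.6  1.1 -0.1] M [-0.03 -0.07  0.  ] w 43.7
time: 14.5
tool_pos: [512.9, 96.5, 220.0]
tcp_rot: [-3.099, 0.024, 0.539]
contact_force: [1.9, -0.2, 0.7]
grip_width: 54.4
14.6 pos [516.4  96.6 225.3] rpy [-177.95    0.68   30.87] q [0.025 0.378 1.547 0.027 1.245 1.048] F [-0.1 -0.3  0.5] M [ 0.01 -0.04  0.06] w 54.7
```

View pics/w4.png

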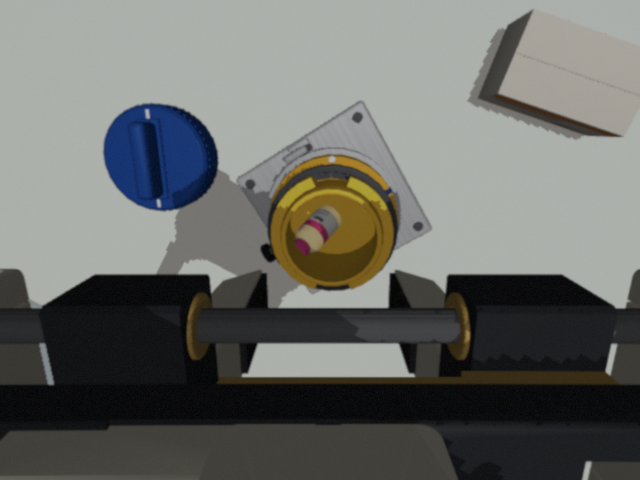

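View pics/s4c.png

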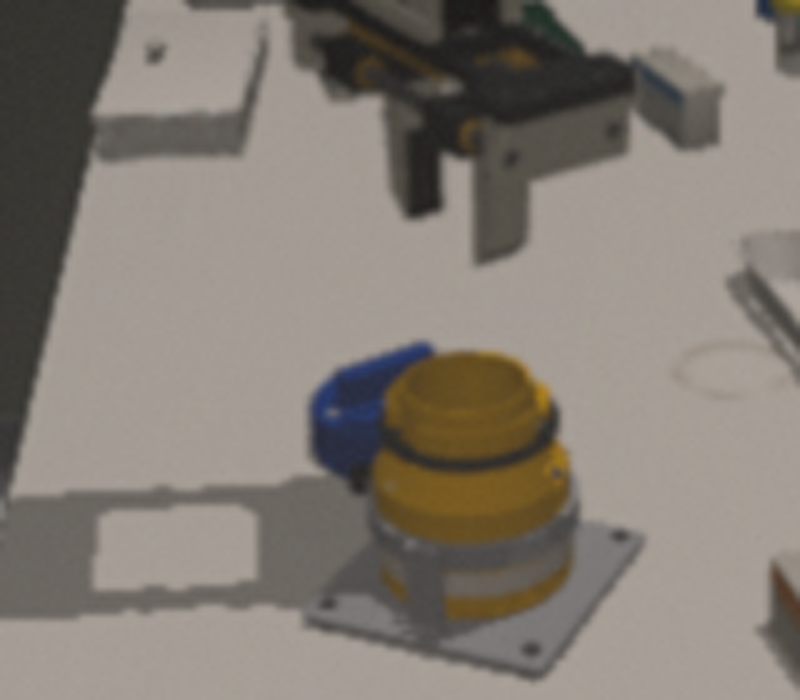

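The pink vial is inside the jar and the cap stands upright. The tool has picked up about 2° of tilt, so I'll try to drift it out before regripping, since there is plenty of time.

```bash
cat > tl.py <<'E'
from plant import *
import numpy as np
from scipy.spatial.transform import Rotation as Q
o=get_obs();z=Q.from_euler('xyz',o['tcp_rot']).as_matrix()[:,2];print('tilt xy',z[:2].round(4),o['time'].round(2),o['tool_pos'].round(1),'q1',o['joint_positions'][0].round(3))
E
python3 tl.py; J='python3 -m jog'; python3 -m jog '[0.4,-16,19,0,0,0.4,-16,19,0,0,0.4,-16,19,0,0,0.4,-16,19,0,0,0.4,-16,19,0,0]' >/dev/null; python3 tl.py;python3 -m jog '[0.4,-16,19,0,0,0.4,-16,19,0,0,0.4,-16,19,0,0,0.4,-16,19,0,0,0.4,-16,19,0,0]' >/dev/null; python3 tl.py; python3 -m jog '[0.4,0,0,0,0,0.4,0,0,0,0,0.4,0,0,0,0,0.4,0,0,0,0,0.4,0,0,0,0]' >/dev/null; python3 tl.py
```

```text
Traceback (most recent call last):
  File "tl.py", line 4, in <module>
    o=get_obs();z=Q.from_euler('xyz',o['tcp_rot']).as_matrix()[:,2];print('tilt xy',z[:2].round(4),o['time'].round(2),o['tool_pos'].round(1),'q1',o['joint_positions'][0].round(3))
                                                                                                   ^^^^^^^^^^^^^^^
AttributeError: 'float' object has no attribute 'round'
Traceback (most recent call last):
  File "tl.py", line 4, in <module>
    o=get_obs();z=Q.from_euler('xyz',o['tcp_rot']).as_matrix()[:,2];print('tilt xy',z[:2].round(4),o['time'].round(2),o['tool_pos'].round(1),'q1',o['joint_positions'][0].round(3))
                                                                                                   ^^^^^^^^^^^^^^^
AttributeError: 'float' object has no attribute 'round'
Traceback (most recent call last):
  File "tl.py", line 4, in <module>
    o=get_obs();z=Q.from_euler('xyz',o['tcp_rot']).as_matrix()[:,2];print('tilt xy',z[:2].round(4),o['time'].round(2),o['tool_pos'].round(1),'q1',o['joint_positions'][0].round(3))
                                                                                                   ^^^^^^^^^^^^^^^
AttributeError: 'float' object has no attribute 'round'
Traceback (most recent call last):
  File "tl.py", line 4, in <module>
    o=get_obs();z=Q.from_euler('xyz',o['tcp_rot']).as_matrix()[:,2];print('tilt xy',z[:2].round(4),o['time'].round(2),o['tool_pos'].round(1),'q1',o['joint_positions'][0].round(3))
                                                                                                   ^^^^^^^^^^^^^^^
AttributeError: 'float' object has no attribute 'round'
```

```bash
sed -i "s/o\['time'\].round(2)/round(o['time'],2)/" tl.py; python3 tl.py;  python3 -m jog '[0.4,0,0,0,0,0.4,0,0,0,0,0.4,0,0,0,0,0.4,0,0,0,0,0.4,0,0,0,0]' >/dev/null; python3 tl.py;python3 -m jog '[0.4,0,0,0,0,0.4,0,0,0,0,0.4,0,0,0,0,0.4,0,0,0,0,0.4,0,0,0,0]' >/dev/null; python3 tl.py
```

```text
tilt xy [-0.0641  0.0345] 16.2 [ 464.2 -152.2  200. ] q1 -0.475
tilt xy [-0.0635  0.0341] 16.7 [ 464.6 -150.8  200.4] q1 -0.472
tilt xy [-0.0635  0.0342] 17.2 [ 464.6 -151.   200.4] q1 -0.472
```

```bash
w(){ python3 st.py 2 >/dev/null; python3 tl.py; }
python3 -m jog '[0.4,0,0,-40,0]' >/dev/null; w; python3 -m jog '[0.4,0,0,-40,0]' >/dev/null; w; python3 -m jog '[0.4,0,0,-40,0]' >/dev/null; w; python3 -m jog '[0.4,0,0,40,0,0.4,0,0,40,0,0.4,0,0,40,0]' >/dev/null; w
```

```text
tilt xy [-0.0565  0.0306] 17.4 [ 469.1 -153.4  244.2] q1 -0.472
tilt xy [-0.0482  0.0264] 17.6 [ 473.4 -155.6  288.6] q1 -0.472
tilt xy [-0.0399  0.0223] 17.8 [ 477.1 -157.5  332.9] q1 -0.472
tilt xy [-0.035   0.0197] 18.2 [ 473.3 -155.4  211.4] q1 -0.472
```

```bash
w(){ python3 st.py 2 >/dev/null; python3 tl.py; }
python3 -m jog '[0.4,0,0,-45,0]' >/dev/null; w; python3 -m jog '[0.4,0,0,-45,0]' >/dev/null; w; python3 -m jog '[0.4,0,0,-45,0]' >/dev/null; w; python3 -m jog '[0.4,0,0,40,0,0.4,0,0,45,0,0.4,0,0,45,0]' >/dev/null; w
```

```text
tilt xy [-0.0269  0.0157] 18.4 [ 477.2 -157.4  261.9] q1 -0.472
tilt xy [-0.0152  0.0098] 18.6 [ 480.8 -159.2  313.4] q1 -0.472
tilt xy [-0.0033  0.0038] 18.8 [ 483.2 -160.5  363.2] q1 -0.472
tilt xy [ 0.0103 -0.0031] 19.2 [ 486.3 -161.7  237.8] q1 -0.472
```

```bash
w(){ python3 st.py 2 ; python3 tl.py; }
w; python3 -m jog '[0.4,15,-27,0,0,0.4,22,-40,0,0,0.4,22,-40,0,0,0.4,22,-40,0,0,0.4,16,-27,0,0]' >/dev/null; w
```

```text
19.3 pos [ 489.1 -163.1  243.1] rpy [179.08  -0.7   31.27] q [-0.472  0.321  1.58   0.002  1.22   0.553] F [ 0.5 -0.   0.4] M [ 0.   -0.02 -0.07] w 55.1
tilt xy [ 0.0188 -0.0074] 19.3 [ 489.1 -163.1  243.1] q1 -0.472
19.9 pos [490.8  37.  257.7] rpy [177.87  -1.95  30.98] q [-0.074  0.252  1.636 -0.012  1.204  0.961] F [ 0.1 -0.7 -0.3] M [ 0.01 -0.02 -0.03] w 55.1
tilt xy [ 0.0483 -0.0145] 19.9 [490.8  37.  257.7] q1 -0.074
```

```bash
w(){ python3 st.py 2 >/dev/null ; python3 tl.py; }
python3 -m jog '[0.4,0,0,-45,0,0.4,0,0,-45,0,0.4,0,0,-45,0]' >/dev/null; w; python3 -m jog '[0.4,0,0,45,0]' >/dev/null; w; python3 -m jog '[0.4,0,0,45,0]' >/dev/null; w;python3 -m jog '[0.4,0,0,45,0]' >/dev/null; w
```

```text
tilt xy [ 0.0603 -0.0164] 20.3 [485.4  38.4 403.9] q1 -0.071
tilt xy [ 0.0563 -0.0166] 20.5 [486.8  36.8 357.4] q1 -0.074
tilt xy [ 0.047  -0.0161] 20.7 [487.1  35.6 309.4] q1 -0.077
tilt xy [ 0.0391 -0.0157] 20.9 [487.5  34.6 262.4] q1 -0.078
```

```bash
w(){ python3 st.py 2 >/dev/null ; python3 tl.py; }
python3 -m jog '[0.4,20.6,-39,0,0]' >/dev/null; w; python3 -m jog '[0.4,20.6,-39,0,0]' >/dev/null; w;python3 -m jog '[0.4,20.6,-39,0,0]' >/dev/null; w;
```

```text
tilt xy [ 0.0412 -0.0139] 21.1 [485.9  81.6 264.8] q1 0.019
tilt xy [ 0.0454 -0.0116] 21.3 [484.4 129.1 267.7] q1 0.117
tilt xy [ 0.0491 -0.009 ] 21.5 [482.4 176.4 270.2] q1 0.212
```

```bash
w(){ python3 st.py 2 >/dev/null ; python3 tl.py; }
python3 -m jog '[0.4,16,-33,0,0]' >/dev/null; w; python3 -m jog '[0.4,16,-33,0,0]' >/dev/null; w;python3 -m jog '[0.4,0,0,45,0]' >/dev/null; w;python3 -m jog '[0.4,0,0,45,0]' >/dev/null; w
```

```text
tilt xy [ 0.0521 -0.0069] 21.7 [479.4 215.3 272.4] q1 0.288
tilt xy [ 0.0545 -0.0051] 21.9 [476.2 253.6 274. ] q1 0.36
tilt xy [ 0.047  -0.0085] 22.1 [477.  251.5 226. ] q1 0.356
tilt xy [ 0.0383 -0.0123] 22.3 [477.2 248.9 178.2] q1 0.352
```

```bash
w(){ python3 st.py 2 >/dev/null ; python3 tl.py; }
python3 -m jog '[0.4,1.4,-6,45,0]' >/dev/null; w; python3 -m jog '[0.4,0,-2,32,0]' >/dev/null; w; python3 - <<'E'
from h import *
p,d=capture('wrist');p=p[:,:,::-1].copy();cv2.imwrite('pics/w5.png',p)
p,d=capture('side');p=p[:,:,::-1].copy();crop(p,220,120,120,110,6,'pics/s5.png')
E
```

```text
tilt xy [ 0.0305 -0.0154] 22.5 [475.  252.8 131.1] q1 0.36
tilt xy [ 0.0265 -0.0171] 22.7 [474.1 253.2  99. ] q1 0.362
```

View pics/w5.png

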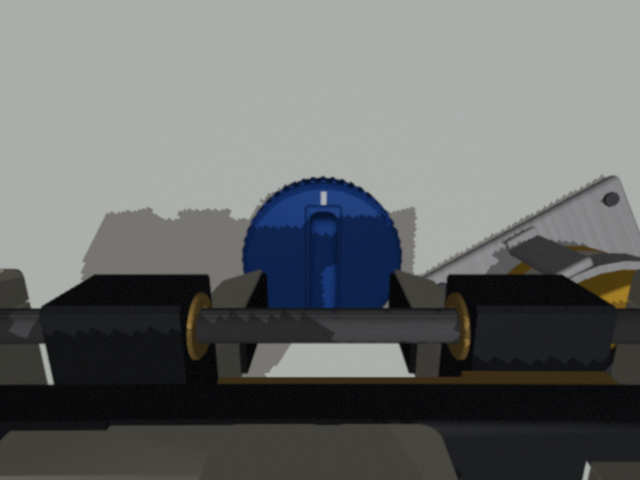

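View pics/s5.png

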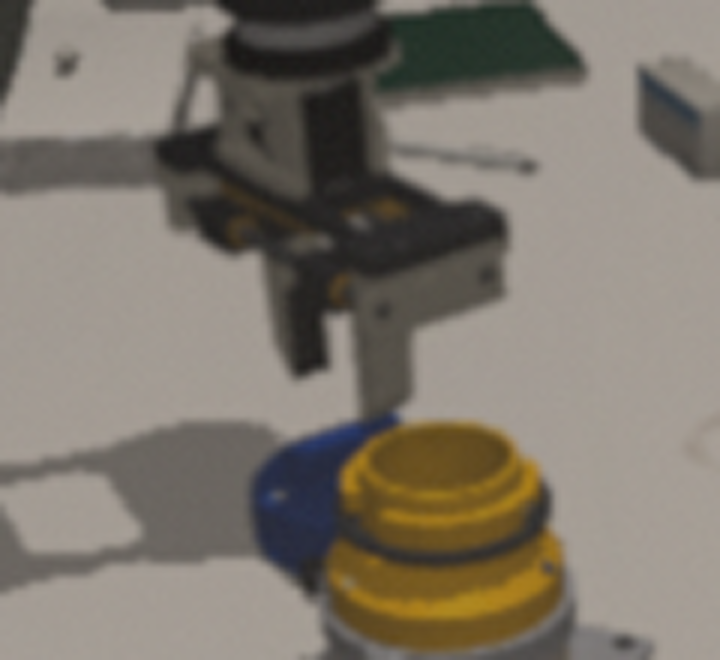

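Fin at column 322, midway between the fingertips (267 and 390); the yaw looks aligned.

```bash
w(){ python3 st.py 2 >/dev/null ; python3 tl.py; }
python3 -m jog '[0.4,2.5,-2,22,0]' >/dev/null; w; python3 -m jog '[0.4,1,-1,15,0]' >/dev/null; w; python3 st.py
```

```text
tilt xy [ 0.0325 -0.0148] 23.0 [478.2 256.8  80.6] q1 0.366
tilt xy [ 0.0318 -0.0152] 23.2 [478.8 257.9  65.5] q1 0.367
23.25 pos [478.9 257.9  65.8] rpy [178.3  -1.1  31.8] q [ 0.367  0.584  1.712 -0.035  0.822  1.407] F [-0.8  0.1  0.2] M [ 0.02 -0.   -0.02] w 54.9
```

```bash
w(){ python3 st.py 2 ; python3 tl.py; }
python3 -m jog '[0.4,-4.5,-0.5,6,1]' >/dev/null; w; python3 -m jog '[1,0,0,0,0]' >/dev/null;  w;w;w;w;w
```

```text
23.45 pos [474.3 255.6  59.4] rpy [178.33  -1.08  30.74] q [ 0.366  0.587  1.73  -0.036  0.801  1.425] F [-0.2 -0.7  0.2] M [-0.01 -0.03  0.01] w 55.0
tilt xy [ 0.0311 -0.0154] 23.45 [474.3 255.6  59.4] q1 0.366
23.65 pos [474.2 255.5  59.5] rpy [178.33  -1.07  30.75] q [ 0.366  0.587  1.73  -0.036  0.801  1.425] F [ 0.5 -0.2  0.4] M [0.02 0.05 0.  ] w 43.6
tilt xy [ 0.0309 -0.0155] 23.65 [474.2 255.5  59.5] q1 0.366
23.75 pos [474.4 255.6  59.6] rpy [178.33  -1.09  30.75] q [ 0.366  0.587  1.73  -0.036  0.801  1.425] F [-0.1  0.5 -0.1] M [-0.   -0.02 -0.02] w 35.6
tilt xy [ 0.0312 -0.0154] 23.75 [474.4 255.6  59.6] q1 0.366
23.85 pos [474.4 255.6  59.5] rpy [178.33  -1.08  30.75] q [ 0.366  0.587  1.73  -0.036  0.801  1.425] F [ 0.9 -0.2 -0.5] M [-0.02  0.01 -0.05] w 27.7
tilt xy [ 0.0311 -0.0154] 23.85 [474.4 255.6  59.5] q1 0.366
23.95 pos [474.4 255.6  59.5] rpy [178.33  -1.08  30.75] q [ 0.366  0.587  1.73  -0.036  0.801  1.425] F [-0.4 -0.1  0. ] M [-0.01  0.09 -0.  ] w 19.8
tilt xy [ 0.0311 -0.0154] 23.95 [474.4 255.6  59.5] q1 0.366
24.05 pos [474.3 255.7  59.6] rpy [178.35  -1.08  30.73] q [ 0.366  0.587  1.73  -0.035  0.801  1.425] F [-1.8  1.4  5.2] M [ 0.54  0.46 -0.  ] w 13.8
tilt xy [ 0.031  -0.0151] 24.05 [474.3 255.7  59.6] q1 0.366
```

```bash
w(){ python3 st.py 1 ; python3 tl.py; }
w;python3 -m jog '[1,0,0,1,0,1,0,0,1,0,1,0,0,1,0]' >/dev/null; w
```

```text
24.1 pos [474.2 255.8  59.7] rpy [178.36  -1.09  30.73] q [ 0.366  0.587  1.73  -0.035  0.801  1.425] F [-1.9  1.4  4.3] M [0.39 0.45 0.03] w 13.9
tilt xy [ 0.0309 -0.0149] 24.1 [474.2 255.8  59.7] q1 0.366
24.45 pos [474.4 255.6  59.4] rpy [178.33  -1.13  30.74] q [ 0.366  0.587  1.731 -0.035  0.8    1.425] F [-3.2 -1.6 10.7] M [0.16 0.8  0.04] w 14.0
tilt xy [ 0.0319 -0.0149] 24.45 [474.4 255.6  59.4] q1 0.366
```

```bash
w(){ python3 st.py 2 ; python3 tl.py; }
python3 -m jog '[1,0,0,-30,0,1,0,0,-45,0,1,0,0,-45,0,1,0,0,-35,0]' >/dev/null; w; python3 -m jog '[1,-15,36,0,0]' >/dev/null; w
```

```text
24.95 pos [468.6 257.4 216.3] rpy [178.35  -0.83  30.74] q [ 0.373  0.383  1.566 -0.028  1.174  1.418] F [ 1.1  0.9 -1.1] M [ 0.02 -0.06 -0.  ] w 14.0
tilt xy [ 0.0271 -0.0173] 24.95 [468.6 257.4 216.3] q1 0.373
25.15 pos [474.4 216.1 216.8] rpy [178.27  -0.78  30.63] q [ 0.295  0.358  1.603 -0.028  1.161  1.343] F [-0.7  0.5 -1.1] M [ 0.03  0.01 -0.02] w 13.7
tilt xy [ 0.027 -0.019] 25.15 [474.4 216.1 216.8] q1 0.295
```

```bash
w(){ python3 st.py 2 ; python3 tl.py; }
python3 -m jog '[1,-7.8,37.6,0,0]' >/dev/null; w; python3 -m jog '[1,-7.8,37.6,0,0]' >/dev/null; w;python3 -m jog '[1,-7.8,37.6,0,0]' >/dev/null; w; python3 - <<'E'
from h import *
p,d=capture('wrist');p=p[:,:,::-1].copy();cv2.imwrite('pics/w6.png',p)
p,d=capture('side');p=p[:,:,::-1].copy();crop(p,220,120,120,120,6,'pics/s6.png')
E
```

```text
25.35 pos [487.4 176.9 216.8] rpy [178.22  -0.67  30.45] q [ 0.215  0.353  1.611 -0.028  1.158  1.266] F [ 0.2  0.2 -0.6] M [0.05 0.02 0.01] w 13.9
tilt xy [ 0.0258 -0.0209] 25.35 [487.4 176.9 216.8] q1 0.215
25.55 pos [500.4 137.9 216.7] rpy [178.18  -0.57  30.27] q [ 0.136  0.354  1.61  -0.028  1.157  1.189] F [-0.4  0.6 -0.6] M [0.   0.07 0.03] w 13.5
tilt xy [ 0.0246 -0.0225] 25.55 [500.4 137.9 216.7] q1 0.136
25.75 pos [513.4  99.2 216.9] rpy [178.14  -0.49  30.1 ] q [ 0.058  0.36   1.6   -0.027  1.16   1.115] F [-0.2  0.4 -0.3] M [ 0.   -0.02  0.04] w 13.6
tilt xy [ 0.0236 -0.0238] 25.75 [513.4  99.2 216.9] q1 0.058
```

View pics/s6.png

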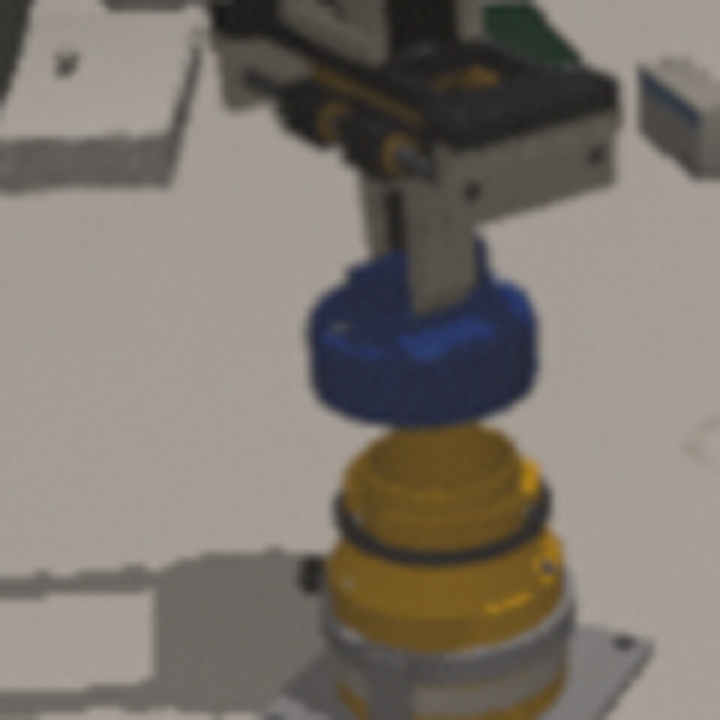

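View pics/w6.png

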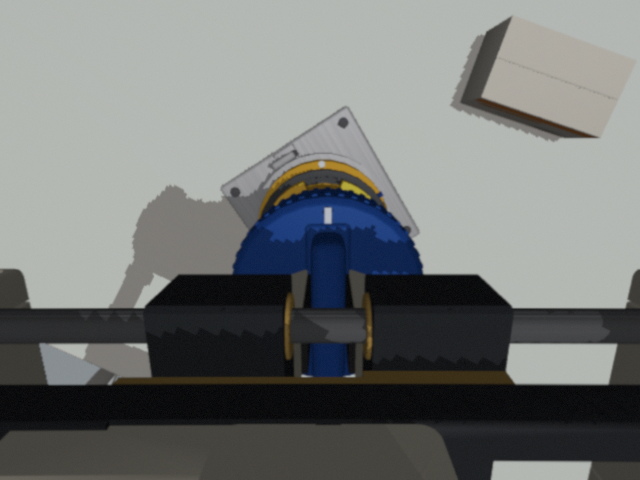

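```bash
w(){ python3 st.py 2 ; python3 tl.py; }
python3 -m jog '[1,1.5,0.5,24,-1]' >/dev/null; w
```

```text
26.05 pos [512.4 102.5 190.2] rpy [ 1.7843e+02 -1.6000e-01  3.1220e+01] q [ 0.064  0.39   1.634 -0.026  1.103  1.101] F [-0.3  0.6 -1.1] M [-0.03 -0.    0.02] w 13.7
tilt xy [ 0.0166 -0.022 ] 26.05 [512.4 102.5 190.2] q1 0.064
```

```bash
w(){ python3 st.py 2 ; python3 tl.py; }
python3 -m jog '[1,0.8,3.8,7,0]' >/dev/null; w
```

```text
26.25 pos [514.7 100.  182.6] rpy [ 1.7848e+02 -7.0000e-02  3.1250e+01] q [ 0.059  0.402  1.638 -0.026  1.088  1.096] F [ 0.2  0.8 -0.6] M [-0.01 -0.01  0.05] w 14.2
tilt xy [ 0.0148 -0.0221] 26.25 [514.7 100.  182.6] q1 0.059
```

```bash
w(){ python3 st.py 2 ; python3 tl.py; }
python3 -m jog '[1,0.3,0.3,8,0]' >/dev/null; w; python3 - <<'E'
from h import *
p,d=capture('side');p=p[:,:,::-1].copy();crop(p,240,140,90,110,6,'pics/s7.png')
E
```

```text
26.45 pos [515.5 100.  174.1] rpy [ 1.7848e+02 -1.1000e-01  3.1240e+01] q [ 0.058  0.413  1.647 -0.026  1.068  1.096] F [ 2.   0.3 -1.3] M [ 0.1  -0.25 -0.02] w 13.3
tilt xy [ 0.0153 -0.0217] 26.45 [515.5 100.  174.1] q1 0.058
```

View pics/s7.png

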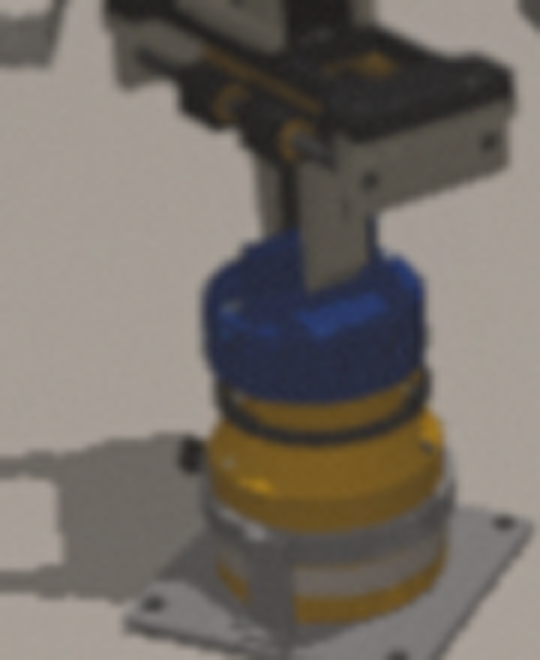

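```bash
w(){ python3 st.py 1 ; python3 tl.py; }
python3 -m jog '[1,0.8,0,6,0]' >/dev/null; w; python3 -m jog '[1,0,0,6,0]' >/dev/null; w;python3 -m jog '[1,0,0,4,0]' >/dev/null; w
```

```text
26.65 pos [516.3 100.3 167.9] rpy [ 1.7849e+02 -1.2000e-01  3.1230e+01] q [ 0.059  0.422  1.653 -0.026  1.053  1.097] F [ 1.   1.5 -1.8] M [ 0.35 -0.38  0.  ] w 14.2
tilt xy [ 0.0154 -0.0215] 26.65 [516.3 100.3 167.9] q1 0.059
26.8 pos [516.4 100.1 161. ] rpy [ 1.7849e+02 -1.1000e-01  3.1220e+01] q [ 0.058  0.43   1.661 -0.026  1.036  1.097] F [2.1 0.1 3.4] M [ 0.3  -0.49 -0.05] w 14.0
tilt xy [ 0.0154 -0.0216] 26.8 [516.4 100.1 161. ] q1 0.058
26.95 pos [516.7  99.9 157. ] rpy [ 1.7846e+02 -1.5000e-01  3.1210e+01] q [ 0.058  0.435  1.666 -0.026  1.026  1.097] F [ 0.1 -0.1  8.5] M [ 0.37 -0.04  0.  ] w 13.9
tilt xy [ 0.0161 -0.0216] 26.95 [516.7  99.9 157. ] q1 0.058
```

```bash
w(){ python3 st.py 1 ; }
python3 -m jog '[1,-0.5,0,4.3,0]' >/dev/null; w; python3 -m jog '[1,-0.3,0,1,0]' >/dev/null; w
```

```text
27.1 pos [516.8  99.6 153.5] rpy [178.43  -0.26  31.19] q [ 0.057  0.438  1.672 -0.026  1.015  1.097] F [-1.5  0.9 13. ] M [0.52 0.22 0.01] w 13.8
27.25 pos [516.9  99.6 153.9] rpy [178.41  -0.36  31.17] q [ 0.057  0.437  1.672 -0.025  1.014  1.097] F [-2.7 -0.3 12.3] M [0.55 0.56 0.02] w 13.8
```

```bash
w(){ python3 st.py 1 ; }
python3 -m jog '[1,-0.3,0.2,2.2,0]' >/dev/null; w; python3 -m jog '[1,-0.3,0,1.5,6,1,-0.3,0,1.5,8]' >/dev/null; w
```

```text
27.4 pos [516.8  99.5 153.1] rpy [178.41  -0.46  31.15] q [ 0.056  0.437  1.675 -0.024  1.01   1.096] F [-2.5  0.8 14. ] M [0.6  0.71 0.05] w 13.8
27.65 pos [518.   99.4 153.7] rpy [178.51  -1.2   16.36] q [ 0.056  0.435  1.676 -0.024  1.004  1.354] F [-0.9  0.6 14.1] M [0.42 0.4  0.15] w 14.2
```

```bash
w(){ python3 st.py 1 ; }
python3 -m jog '[1,-1.2,0,1.8,8,1,-0.8,0,1.4,8]' >/dev/null; w; python3 -m jog '[1,-0.8,0,1.6,8,1,-0.8,0,1.4,8]' >/dev/null; w
```

```text
27.9 pos [518.3  98.9 154.3] rpy [178.94  -2.02  -0.39] q [ 0.055  0.431  1.681 -0.025  0.995  1.646] F [-0.3  0.3 12.9] M [0.34 0.41 0.13] w 13.7
28.15 pos [518.2  98.6 154.6] rpy [179.63  -2.55 -17.1 ] q [ 0.055  0.428  1.686 -0.026  0.988  1.938] F [-0.7 -0.5 11.4] M [0.08 0.45 0.23] w 13.7
```

```bash
w(){ python3 st.py 1 ; }
python3 -m jog '[1,-0.8,0,2.6,5,1,-0.8,0,1.6,5]' >/dev/null; w; python3 -m jog '[1,0,0,1.2,2]' >/dev/null; w
```

```text
28.4 pos [518.3  98.6 153.7] rpy [-179.8    -2.91  -27.65] q [ 0.056  0.427  1.691 -0.028  0.978  2.124] F [-2.1 -0.5 12.8] M [-0.05  0.61  0.25] w 14.2
28.55 pos [518.3  98.3 153.9] rpy [-179.7    -2.97  -29.81] q [ 0.055  0.426  1.691 -0.029  0.978  2.162] F [-3.5 -0.6 12.8] M [-0.21  0.95  0.29] w 13.8
```

```bash
w(){ python3 st.py 2 ; }
python3 -m jog '[1,0,0,-4,0]' >/dev/null; w; python3 -m jog '[1,0,0,-1.5,0]' >/dev/null; w
```

```text
28.75 pos [518.2  98.2 159.2] rpy [-179.7    -3.02  -29.81] q [ 0.056  0.419  1.686 -0.029  0.989  2.162] F [-1.  -0.6  7.3] M [0.07 0.63 0.04] w 13.7
28.95 pos [518.   98.2 160.7] rpy [-179.71   -3.02  -29.8 ] q [ 0.056  0.417  1.685 -0.029  0.993  2.162] F [ 0.1 -0.1  3.1] M [ 0.13  0.26 -0.04] w 14.0
```

```bash
w(){ python3 st.py 2 ; }
python3 -m jog '[1,0,0,-1,-4]' >/dev/null; w;  python3 -m jog '[1,0,0,0,-4]' >/dev/null; w
```

```text
29.15 pos [517.2  97.8 160.8] rpy [179.99  -2.92 -25.77] q [ 0.055  0.417  1.685 -0.03   0.996  2.091] F [-0.3 -2.1 -3.9] M [-0.13  0.23 -0.  ] w 13.9
29.35 pos [517.4  98.5 160.7] rpy [179.88  -2.9  -21.88] q [ 0.056  0.417  1.685 -0.028  0.995  2.023] F [ 1.4  4.3 -1.8] M [ 0.81 -0.12 -0.38] w 13.8
```

```bash
python3 - <<'E'
from h import *
p,d=capture('top');p=p[:,:,::-1].copy();crop(p,160,200,110,110,6,'pics/t8.png')
p,d=capture('side');p=p[:,:,::-1].copy();crop(p,240,140,90,100,6,'pics/s8.png')
E
```

```text
(no output)
```

View pics/t8.png

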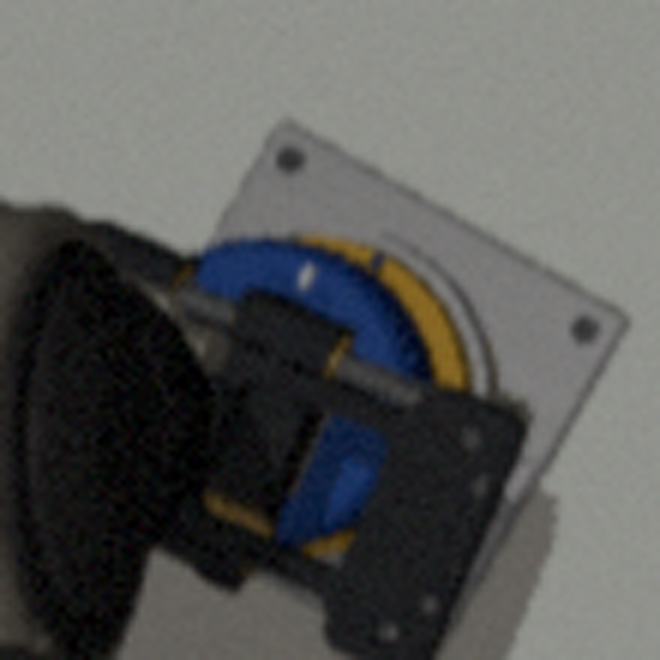

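View pics/s8.png

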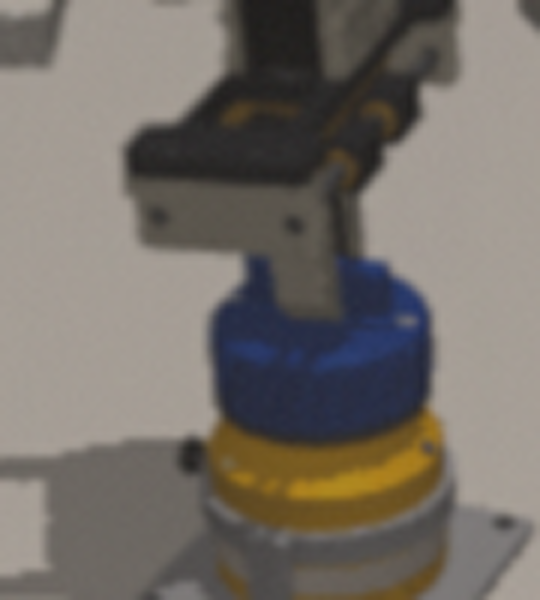

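```bash
python3 - <<'E'
from h import *
c=calibration('top');s=calibration('side')
def px(a,x0,y0,k): return ((a[0]+.5)/k-.5+x0,(a[1]+.5)/k-.5+y0)
for n,P in [('top now',atz(c,*px((307,275),160,200,6),135)),('top 0',atz(c,*px((319,222),160,210,6),134)),('side now',atz(s,*px((406,321),240,140,6),135)),('side0',atz(s,*px((405,207),240,160,6),134))]:
    print(n,P,np.degrees(np.arctan2(P[1]-98.8,P[0]-515.3)))
E
```

```text
top now [551.71816638  84.91281617 135.        ] -20.8731359966219
top 0 [549.79817299  81.55822969 134.        ] -26.555329570111812
side now [551.22990998  83.05614767 135.        ] -23.6621842467453
side0 [550.5766615   79.83414474 134.        ] -28.26388850424628
```

```bash
w(){ python3 st.py 1 ; }
python3 -m jog '[1,-0.5,0,5,1]' >/dev/null; w; python3 -m jog '[1,-0.5,0,4,0]' >/dev/null; w
```

```text
29.6 pos [517.6  98.5 156.2] rpy [179.94  -3.01 -23.12] q [ 0.056  0.422  1.691 -0.029  0.982  2.046] F [0.1 2.  8.5] M [0.55 0.26 0.15] w 13.7
29.75 pos [517.6  98.5 153.1] rpy [179.95  -3.12 -23.2 ] q [ 0.057  0.426  1.696 -0.03   0.972  2.049] F [-3.5  1.3 13.5] M [0.42 0.63 0.16] w 13.7
```

```bash
w(){ python3 st.py 1 ; }
python3 -m jog '[1,-1,0,2.5,4]' >/dev/null; w; python3 -m jog '[1,-1,0,2,4]' >/dev/null; w; python3 -m jog '[1,-0.5,0,1.5,2]' >/dev/null; w
```

```text
29.9 pos [517.9  98.5 152.4] rpy [-179.77   -3.35  -27.59] q [ 0.057  0.425  1.699 -0.032  0.966  2.127] F [-1.9 -0.3 14.4] M [0.07 0.59 0.28] w 13.9
30.05 pos [518.1  98.2 152.4] rpy [-179.5    -3.57  -31.98] q [ 0.058  0.424  1.701 -0.035  0.961  2.206] F [-2.  -1.2 13.7] M [-0.28  0.66  0.43] w 13.8
30.2 pos [517.8  97.7 152.5] rpy [-179.43   -3.69  -34.18] q [ 0.059  0.423  1.703 -0.038  0.959  2.247] F [-2.7 -0.2 13.3] M [-0.28  0.88  0.66] w 14.1
```

```bash
w(){ python3 st.py 1 ; }
python3 -m jog '[1,0,0,1.5,-4]' >/dev/null; w; python3 -m jog '[0.8,0,0,0.8,0]' >/dev/null; w; w; w
```

```text
30.35 pos [518.   97.8 152.7] rpy [-179.65   -3.81  -29.96] q [ 0.059  0.422  1.703 -0.038  0.957  2.174] F [-5.3  1.5 14.1] M [ 0.29  0.96 -0.32] w 13.7
30.5 pos [518.9  98.  153.6] rpy [-179.55   -3.98  -30.02] q [ 0.059  0.421  1.703 -0.039  0.956  2.175] F [-1.2  3.  10.1] M [0.51 0.23 0.04] w 17.8
30.55 pos [518.9  98.  153.6] rpy [-179.54   -3.99  -30.04] q [ 0.059  0.421  1.703 -0.039  0.956  2.175] F [-1.7  3.3 10.2] M [0.56 0.2  0.05] w 17.7
30.6 pos [519.   98.  153.6] rpy [-179.54   -3.99  -30.04] q [ 0.059  0.421  1.703 -0.039  0.956  2.175] F [-2.6  3.  10.1] M [0.54 0.22 0.02] w 18.0
```

```bash
w(){ python3 st.py 1 ; }
python3 -m jog '[0.7,-0.3,0,-10,0]' >/dev/null; w; python3 -m jog '[0.6,0,0,-30,0,0.6,0,0,-40,0]' >/dev/null; python3 st.py 2; python3 tl.py; python3 - <<'E'
from h import *
c=calibration('wrist');p,d=capture('wrist');p=p[:,:,::-1].copy();cv2.imwrite('pics/w9.png',p)
import pickle;pickle.dump((c,d),open('w9.pkl','wb'))
p,d=capture('top');p=p[:,:,::-1].copy();crop(p,160,200,110,110,6,'pics/t9.png')
p,d=capture('side');p=p[:,:,::-1].copy();crop(p,240,140,90,100,6,'pics/s9.png')
E
```

```text
30.75 pos [519.   98.3 165.8] rpy [-179.48   -4.17  -30.11] q [ 0.06   0.405  1.69  -0.039  0.982  2.177] F [1.  0.6 2.1] M [ 0.09  0.04 -0.03] w 25.1
31.05 pos [514.4  99.6 237.7] rpy [-179.52   -4.28  -30.22] q [ 0.065  0.32   1.599 -0.038  1.156  2.177] F [ 0.1 -0.  -0.1] M [0.11 0.06 0.01] w 36.7
tilt xy [ 0.0687 -0.0304] 31.05 [514.4  99.6 237.7] q1 0.065
```

View pics/w9.png

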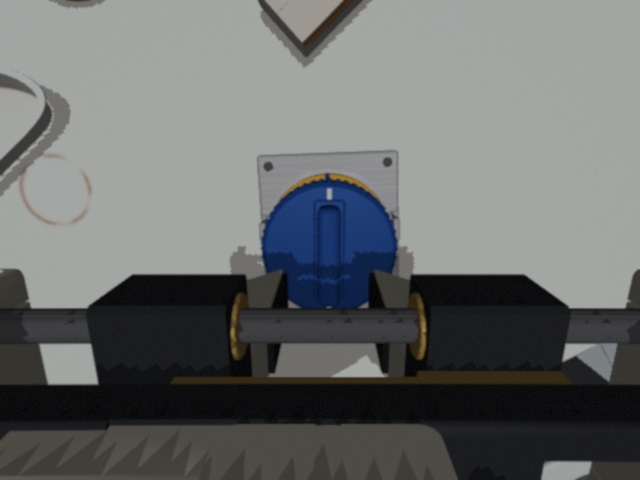

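View pics/t9.png

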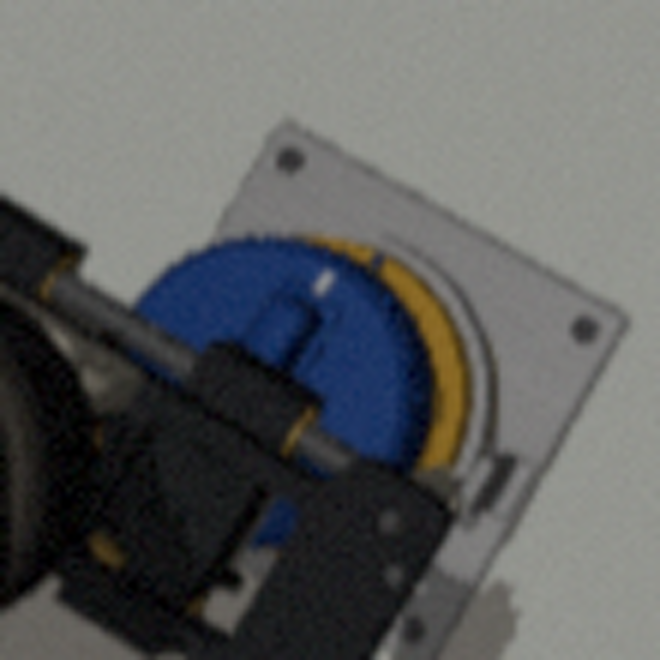

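View pics/s9.png

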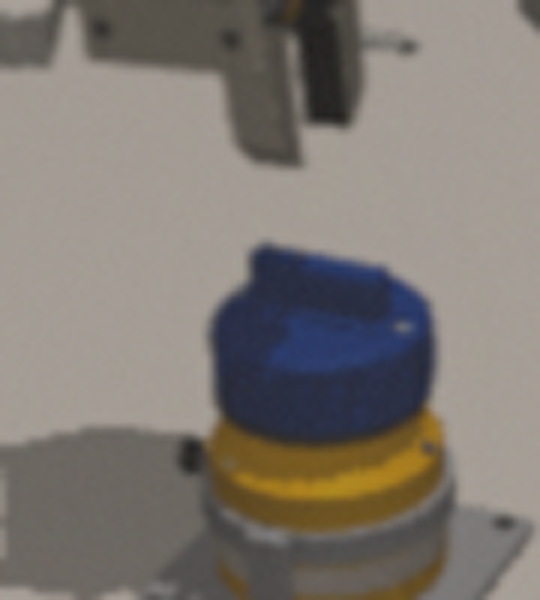

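```bash
python3 - <<'E'
from h import *
import pickle
def cloud(c,d):
    f=KD(c);u,v=np.meshgrid(np.arange(640),np.arange(480))
    K=np.array([[f,0,c['cx']],[0,f,c['cy']],[0,0,1]])
    s=cv2.undistortPoints(np.stack([u,v],-1).reshape(-1,1,2).astype(np.float64),K,np.array([c['k1'],0,0,0.])).reshape(-1,2)
    z=d.reshape(-1,1).astype(float);P=np.hstack([s*z,z]);return (P-np.array(c['t']))@np.array(c['R'])
c,d=pickle.load(open('w9.pkl','rb'));P=cloud(c,d)
D=np.hypot(P[:,0]-516,P[:,1]-98)
q=P[(D<60)&(P[:,2]>120)&(P[:,2]<142)]
z0=np.median(q[:,2]);q=q[abs(q[:,2]-z0)<3];A=np.c_[q[:,:2]-[515,98],np.ones(len(q))];s=np.linalg.lstsq(A,q[:,2],rcond=None)[0]
print('face',z0,len(q),'tilt',s)
f=P[(D<40)&(P[:,2]>148)&(P[:,2]<170)];print('fin',np.median(f[:,2]),cv2.minAreaRect(f[:,:2].astype(np.float32)))
m=(P[:,0]>560)&(P[:,0]<640)&(abs(P[:,1]-98)<60)&(P[:,2]<15);q=P[m];print('table/plate',np.percentile(q[:,2],[5,50,95]))
T=calibration('top')
def px(a,x0,y0,k): return ((a[0]+.5)/k-.5+x0,(a[1]+.5)/k-.5+y0)
print([np.degrees(np.arctan2(X[1]-98.8,X[0]-515.3)) for X in (atz(T,*px((323,281),160,200,6),134),atz(T,*px((319,282),160,200,6),134),atz(calibration('side'),*px((404,327),240,140,6),134))])
E
```

```text
face 133.7699019891756 10315 tilt [-3.31602247e-03  2.35060528e-03  1.33810494e+02]
fin 157.25392495904816 ((516.203369140625, 98.0523452758789), (13.90181827545166, 61.19279861450195), 59.59352493286133)
table/plate [-1.44076566  0.09904427 10.41935817]
[np.float64(-27.860907120822244), np.float64(-26.555329570111812), np.float64(-28.474751308649235)]
```

```bash
python3 -m jog '[0.4,0,0,-40,0,0.4,0,0,-20,0,0.4,-30,0,0,0,0.4,-30,0,0,0]'; python3 - <<'E'
from h import *
p,d=capture('top');p=p[:,:,::-1].copy();cv2.imwrite('pics/t10.png',p)
a=cv2.imread('pics/top0.png');df=cv2.absdiff(a,p).max(2)
for n,(x,y) in dict(amber=(395,225),grey=(458,258),carton=(271,172),pinkplace=(382,312)).items(): print(n,df[y-20:y+20,x-20:x+20].mean(),df[y-20:y+20,x-20:x+20].max())
E
python3 st.py
```

```text
time: 31.6
tool_pos: [455.3, 129.6, 283.2]
tcp_rot: [3.136, -0.057, -0.532]
contact_force: [-0.8, -0.2, 0.1]
grip_width: 54.7
amber 9.276875 17
grey 9.570625 18
carton 9.036875 18
pinkplace 16.574375 109
31.7 pos [453.3 130.7 283.1] rpy [179.62  -3.14 -30.31] q [ 0.143  0.201  1.631 -0.041  1.271  2.254] F [ 0.6 -0.6  0.1] M [ 0.12  0.07 -0.01] w 55.3
```

View pics/t10.png

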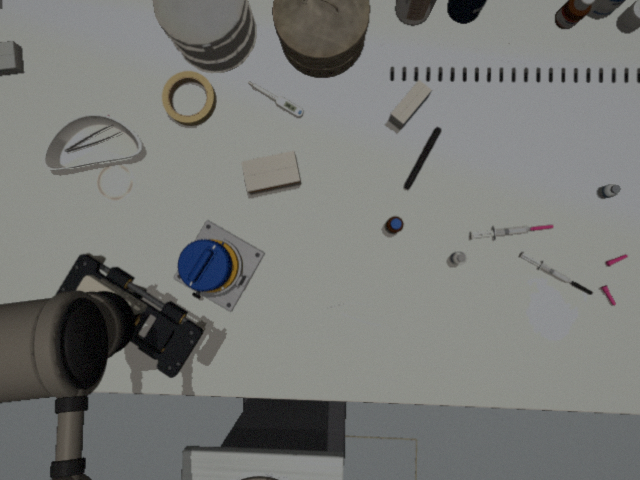

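The cap is fully visible at (205,265) with its fin as at the start. The amber vial, grey vial and carton are unchanged, and the pink vial's place is empty. One last check is the unobstructed fin angle against the first picture.

```bash
python3 - <<'E'
from h import *
t=cv2.imread('pics/t10.png');crop(t,160,210,120,110,6,'pics/t10c.png')
E
```

```text
(no output)
```

View pics/t10c.png

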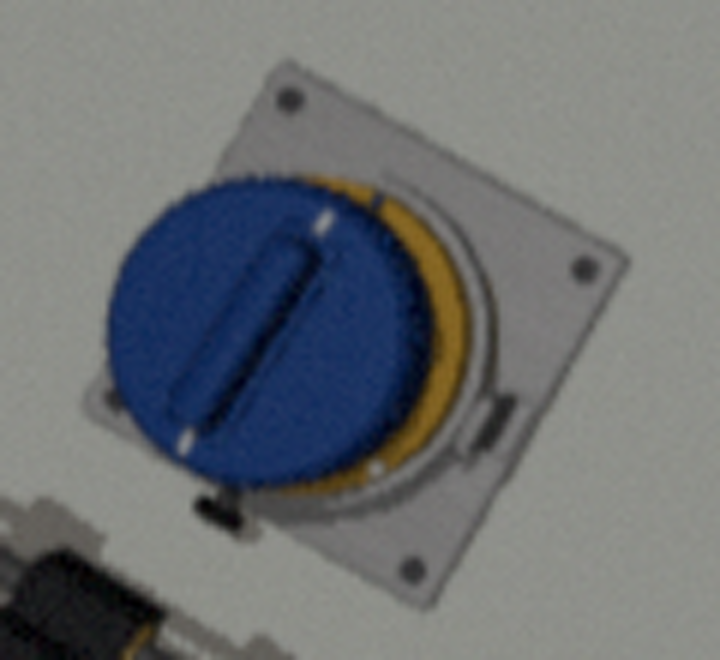

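```bash
python3 -c "
from plant import *
print(close_job(),get_obs()['time'])"
```

```text
the job is handed in; nothing more can be done
the job is handed in; nothing more can be done
```

The job is done and handed in at about 32 s of the 67 s allowed. The pink-topped vial is in the jar, and as far as the pictures and depth readings can tell, the cap is back on and locked.

I pressed and turned the cap about 60° anticlockwise and stood it upright on the worktop to the left of the jar. I dropped the vial in through the mouth and saw it inside. Then I refitted the cap, pressed it, turned it clockwise and let it spring up.

**Last checks**
- **Cap height:** the face is at 133.8 mm and the fin top at 157.3 mm. Both match the readings before I started, and the face is level to within 0.3°.
- **Cap angle:** the fin is about 1.5° clockwise of where it started, inside the 4° stop.
- **Other items:** the amber vial, the grey vial and the carton show no change from the first picture. The gripper is clear of everything.

**What went less well**
- **First locking:** when I tested the first locking by turning back with the fin gripped, the cap moved about 5° before it resisted. I pressed it down again, turned it to the clockwise stop, backed off and released it so it could spring up freely. I read the 5° as play in the notch, but I did not repeat the turning test afterwards.
- **Tool tilt:** the tool drifted up to about 4° off vertical during the work. I corrected part of it along the way.

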